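# Load a board into the test fixture and lock it up

## Task

Get the loose circuit board with the black transformer block ready for testing: set it flat in the fixture's nest, without dropping it, with its terminal block in the gap of the nest's rail, and let go of it. Then swing the fixture's lid fully down over it, and only after that swing the hold-down clamp arm fully down onto the lid. Leave the other things on the bench where they are.

Things in the scene. Friction and masses are not known exactly. Their poses are not given: they have to be found in the camera images.
- board: Loose board to be tested: green plate 80 x 56 x 5 mm (x, y, z), black transformer 34 (x) x 26 (y) mm at its centre, 5 to 29 mm above the underside: grip it across the 26 mm. Grey terminal block, 30 mm wide (y), 14 mm high, at the -x end, sticks out 10 mm past it. Two white capacitors 12 mm across, tops 21 mm up, at x +29, y +-8 mm. 120 g. Origin: centre of underside, z up.
- plug (a point): Point on the board: at the level of its underside, middle of the terminal block's outer face, 50 mm from the board's origin along its -x.
- fixture: The test fixture, fixed to the bench: a grey slab 200 mm (x, +-100) by 230 mm (y, -125 to +105), 30 mm high, with the nest on top, the lid hinged along its +y side and the clamp on its -y side. Two 12 mm rest posts at x +-78, y -68 mm and two hinge blocks at x +-60, y +91 mm stand 62 and 72 mm above the bench. Origin: on the bench, below the nest centre.
- nest (a point): Centre of the nest floor, 30 mm above the bench; axes as the fixture's. White rails 6 mm high and 6 mm wide frame the nest, inside 84 x 60 mm (x, y), their upper 4 mm sloped back 2 mm as a lead-in. The -x rail has a gap 38 mm wide in its middle for the terminal block. The board is seated when its origin is here and plug is at gap.
- gap (a point): Where plug lies when the board is seated: nest floor level, 50 mm along -x from nest, in the rail's gap.
- lid (a joint): Lid angle, rad: 0 fully down (level), 1.57 upright, open stop 2.05. The stiff hinge holds it where it is left (about 3 N at the tab moves it). The lid is an aluminium plate 170 (x) x 165 mm, 8 mm thick, with a 56 x 34 mm window over the transformer; four white pins under it stop 2 mm above a seated board. Down, its top is 70 mm above the bench.
- lid_tab (a point): Centre of the black tab on the lid's free edge: 36 mm wide (along the fixture's x), reaching 27 mm past the edge, 8 mm thick, 178 mm from the hinge axis. Moves with the lid; when down it is at x -50, y -93 mm from nest, 66 mm above the bench. Axes: the lid's (the fixture's when shut).
- lid_hinge (a point): Point on the lid's hinge axis in line with the tab: x -50, y +85 mm from nest, 66 mm above the bench. The axis runs along the fixture's x.
- clamp (a joint): Clamp arm angle, rad: 0 fully down, its rubber foot on the lid; 1.57 upright; stops at 2.0. Friction holds it where it is left (about 1.5 N at the grip moves it).
- clamp_grip (a point): Middle of the clamp arm's round black grip, 16 mm diameter, 40 mm long along the arm, 76 mm from the pivot (grip reaches from 56 to 96 mm). The rest of the arm is a steel bar 14 x 10 mm. Down, it lies over the lid 80 mm above the bench.
- clamp_hinge (a point): The clamp's pivot: x +50, y -108 mm from nest, 80 mm above the bench, axis along the fixture's x, between two upright cheeks 88 mm above the bench. The arm, when down, points along the fixture's +y.
- sink_board: Bystander: a smaller green board 60 x 45 mm with an aluminium finned heat sink, 25 mm high. Origin: centre of the underside.
- spool: Bystander: metal solder spool, 44 mm diameter, 40 mm tall, standing. Origin: centre of the underside.
- flux: Bystander: amber bottle 36 mm diameter, 75 mm tall, standing. Origin: centre of the underside.
- driver: Bystander: screwdriver 170 mm long lying along its x. Origin: its middle.
- screw_cup: Bystander: white plastic bowl 60 mm diameter, 35 mm tall. Origin: centre of the underside.
Mind the look-alikes: they are no part of the job. What is shaped like the board but red is not meant.

How it is judged:
On the way, in this order (a step that is already met when the one before it is completed fails the run):
1. the board lies flat in the nest with its terminal block in the gap, let go, lid and clamp still open (distance between plug and gap below 0.007 m and distance between board and nest below 0.006 m and z of board in the frame of nest below 0.003 m and angle between board's own z axis and vertical below 0.05 rad and contact force between board and the fingers below 0.1 N and value of joint each of lid, clamp above 0.8 rad), for 0.2 s.
2. the lid is fully down over the seated board, the clamp still open (distance between plug and gap below 0.007 m and distance between board and nest below 0.006 m and z of board in the frame of nest below 0.003 m and angle between board's own z axis and vertical below 0.05 rad and value of joint lid below 0.04 rad and value of joint clamp above 0.8 rad), for 0.2 s.
3. the clamp arm is fully down on the closed lid (distance between plug and gap below 0.007 m and distance between board and nest below 0.006 m and z of board in the frame of nest below 0.003 m and angle between board's own z axis and vertical below 0.05 rad and value of joint lid below 0.04 rad and value of joint clamp below 0.06 rad), for 0.2 s.
At the end, for the whole second after the job is handed in: The board rests flat in the nest (origin within 6 mm of the nest point and not more than 3 mm above it, tilt under 0.05 rad, plug within 7 mm of gap), the lid is down (under 0.04 rad) and the clamp arm is down (under 0.06 rad) (all of step 3 and contact force between board and the fingers below 0.1 N and linear speed of board below 0.02 m/s); the robot touches nothing.
It fails at once if the board is dropped or thrown (faster than 0.7 m/s, about a 25 mm fall, while not held) (linear speed of board above 0.7 m/s and contact force between board and the fingers below 0.1 N).
It fails at once if another thing on the bench (heat-sink board, spool, bottle, screwdriver, bowl) is moved more than 30 mm (distance of any of sink_board, spool, flux, driver, screw_cup from where it was at the start of the episode above 0.03 m).
It also fails if it takes over 67 s, if anything falls off the work surface, if the arm or the gripper's body presses on something with over 40 N, if the wrist force passes 120 N, or if a joint passes its speed limit or range.

## Robot

A 6-joint arm with a two-finger parallel gripper is mounted at the origin on the work surface. World frame = base frame: x ahead of the robot, y to its left, z up, the work surface at z = 0. Lengths are in m, angles in rad, forces in N, time in s.
With the tool pointing down it reaches from about 0.25 to 0.725 m from the base axis. Payload 9.7 kg.
Tool frame: the origin (TCP) lies midway between the tips of the shut fingers; the grasp point (between the pads) lies 19 mm behind it (arm.hold_point_z is the distance from the TCP to the grasp point, in m); z points along the fingers, x is the direction in which the jaws open and shut, and the axes are right-handed (so a half turn about z gives the same grasp; the last joint's range is limited). The gripper opens to 85 mm and grips with 20 to 120 N. Pads are 22 mm wide; open, the fingers measure 114 mm over their backs; the gripper's body (76 mm by 85 mm) begins 54 mm behind the grasp point. The pads swing forward as they close: fully open they stand 13 mm farther back than shut.
Start: joints at [-1.197, 0.087, 0.176, 1.66, 0, 1.571], TCP at [0.201, -0.512, 0.206] pointing down, gripper open.
Joint ranges: [-3.13, 3.13], [-0.85, 1.81], [-1.15, 1.24], [-2.2, 2.28], [-1.44, 1.52], [-3.14, 3.14]. Speed limits (rad/s): [2.22, 2.22, 2.57, 3.14, 3.14, 3.14].

## Interface

Orientations are given as a unit quaternion [x, y, z, w].
In Python, from cell import arm gives the robot as it stands.
- The arm moves only by the shell command python3 -m jog 'ROWS'. ROWS is JSON, one flat list of numbers, 7 for each row, row after row: the turn, a rotation vector about the tool's x, y, z in rad, then the shift along the tool's x, y, z in mm, then the opening, from 0 (shut) to 1 (fully open). A call has 1 to 5 rows; each row shifts and turns the commanded pose from where the row before left it, along the tool's axes as they then stand; what a row does not reach is not made up. A row lasts 1/10 s, in which the tool goes at most 50 mm and 8.59 degrees, less where a joint would pass 70% of its speed; a pose out of reach is approached as far as the arm can. A call with a gripper value outside its range is refused whole. The fingers move at their own pace and stop on an object; the grip force is fixed at half the most. Time passes only in rows, so rows that do not move let the fingers close. It gives the time, the measured TCP pose, the force and the opening at its end, in the units of the state.
- arm.read_state(): the state, without advancing time (a new reading comes with each control period).
- arm.camera(name): name is "scene" or "top" or "wrist"; returns the picture (384x512x3 uint8, red, green, blue); there is no depth.
- arm.get_calibration(name): a dict with "vertical_fov" (degrees; the focal length in pixels is half the picture's height over the tangent of half this angle, whatever the lens; pixels are square), "cx", "cy" (the principal point, pixels), "xyz" and "attitude" of the camera in the world. Camera axes: x right, y down, z forward; pixel columns grow to the right and rows downward; lengths in m; the calibration is good to about 2 mm. A picture is of the moment at which its call begins: read the wrist's pose just before it. get_calibration takes no time and is no camera call; for the wrist camera it gives the pose at the moment of the call.
- arm.sign_off(): hands the job in, once; it reports no verdict.
The state is a dict: "time_s": time; "joint_positions": joint angles; "dq": joint speeds; "effort": joint torques, N m; "tcp_pos": TCP position; "ee_rot": TCP orientation; "ft_force": force on the tool from outside, world axes, zero at the start; "wrist_torque": the same for the moment, N m; "opening": finger opening in m.
Only numpy, scipy, OpenCV 4.12 (cv2) and the standard library are available. Lean on these libraries where they do the work, as an engineer would, in place of code of your own. Each camera call takes 0.05 s, during which the arm holds its last target.

## Working session

There is one attempt and no reset: what is moved stays moved. The work goes in short steps, Python scripts to look and compute and a shell command to move; the robot and the scene stay as the last step left them, time stands still between calls to the robot, and variables do not carry over. Pictures are saved under pics/ and viewed, and the job is handed in when it is done.

```bash
ls; mkdir -p pics
python3 - <<'E'
from cell import arm
import cv2
print(arm.read_state())
for n in ("scene","top","wrist"):
    print(n,arm.get_calibration(n))
    cv2.imwrite(f"pics/{n}0.png",arm.camera(n)[:,:,::-1])
E
```

```text
pics
{'time_s': 0.0, 'joint_positions': array([-1.19702469e+00,  8.74391493e-02,  1.75124105e-01,  1.65982353e+00,
        9.82568405e-07,  1.57076989e+00]), 'dq': array([-0.00011201, -0.00046472,  0.00207559,  0.00214697, -0.00073325,
       -0.00042087]), 'effort': array([-9.66358566e-04, -5.20384848e+01,  4.64803755e+01,  1.63048255e-02,
       -8.28860948e-05, -1.12862415e-05]), 'tcp_pos': array([ 0.2007197 , -0.51176692,  0.20518947]), 'ee_rot': array([ 8.26181955e-01, -5.63402989e-01, -5.54182299e-04, -3.78532826e-04]), 'ft_force': array([ 0.13542808, -0.17497531, -0.22270726]), 'wrist_torque': array([0.00361581, 0.01837431, 0.03426065]), 'opening': 0.08531403796275559}
scene {'vertical_fov': 54.80407395793578, 'cx': 255.47122974573318, 'cy': 188.4542102958107, 'xyz': array([ 0.82736502, -0.44238529,  0.85539919]), 'attitude': array([ 0.89597403,  0.35147914, -0.10625237, -0.24980671])}
top {'vertical_fov': 43.79443549762253, 'cx': 258.0039700064845, 'cy': 190.87849236034256, 'xyz': array([ 0.3609862 , -0.12067627,  1.40430558]), 'attitude': array([ 0.71295024, -0.6985683 ,  0.03995839, -0.04590881])}
wrist {'vertical_fov': 69.68509339355607, 'cx': 253.80153741811438, 'cy': 192.49571150245563, 'xyz': array([ 0.26387421, -0.4861495 ,  0.37365841]), 'attitude': array([ 0.81867519, -0.55840876, -0.07606029,  0.11029701])}
```

View pics/scene0.png

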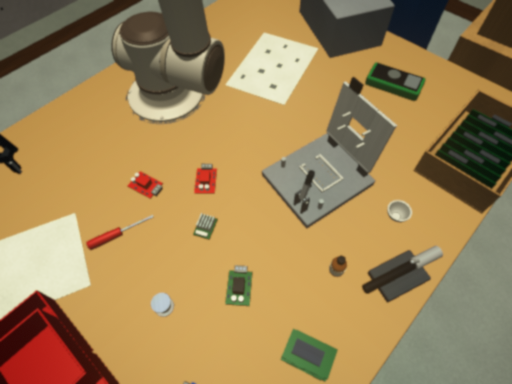

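View pics/top0.png

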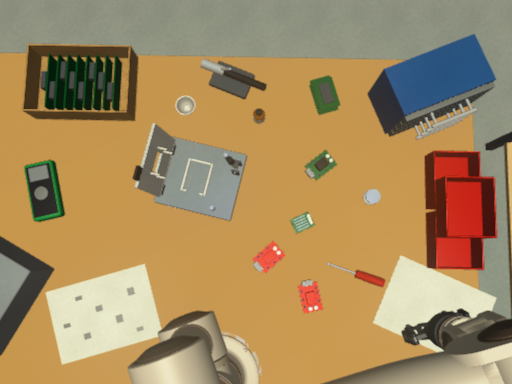

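View pics/wrist0.png

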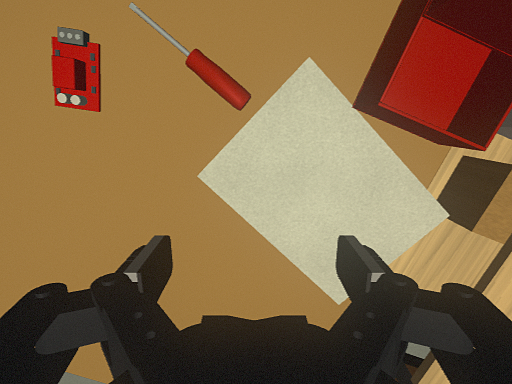

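Candidates in the top picture: green board with a black block at (320,165), heat-sink board at (302,222), green display board at (325,95), and red boards at (268,257) and (311,297). By the description it's (320,165). I'll check that in crops.

```bash
cat > h.py <<'E'
import numpy as np, cv2
from cell import arm
from scipy.spatial.transform import Rotation as R
def cam(n,cal=None):
    c=cal or arm.get_calibration(n)
    f=192/np.tan(np.radians(c["vertical_fov"])/2)
    return c,f,R.from_quat(c["attitude"]).as_matrix()
def plane(n,uv,z,cal=None):
    c,f,M=cam(n,cal); d=M@np.array([(uv[0]-c["cx"])/f,(uv[1]-c["cy"])/f,1])
    o=np.array(c["xyz"]); return o+d*(z-o[2])/d[2]
def proj(n,p,cal=None):
    c,f,M=cam(n,cal); q=M.T@(np.array(p)-c["xyz"]); return np.array([c["cx"]+f*q[0]/q[2],c["cy"]+f*q[1]/q[2]])
def tri(n1,uv1,n2,uv2):
    A=[];o=[]
    for n,uv in((n1,uv1),(n2,uv2)):
        c,f,M=cam(n); d=M@np.array([(uv[0]-c["cx"])/f,(uv[1]-c["cy"])/f,1]); A.append(d/np.linalg.norm(d));o.append(np.array(c["xyz"]))
    s=np.linalg.lstsq(np.stack([A[0],-A[1]],1),o[1]-o[0],rcond=None)[0]
    a,b=o[0]+s[0]*A[0],o[1]+s[1]*A[1]; return (a+b)/2,np.linalg.norm(a-b)
E
python3 - <<'E'
from h import *
t=cv2.imread("pics/top0.png"); s=cv2.imread("pics/scene0.png")
a=cv2.resize(t[110:240,120:250],None,fx=4.5,fy=4.5,interpolation=cv2.INTER_CUBIC)
cv2.imwrite("pics/c1.png",a)
b=cv2.resize(t[140:240,285:345],(360,600),interpolation=cv2.INTER_CUBIC)
c=cv2.resize(s[255:315,215:265],(400,480),interpolation=cv2.INTER_CUBIC); c=cv2.copyMakeBorder(c,0,120,0,0,0)
cv2.imwrite("pics/c2.png",np.hstack([b,c]))
d=cv2.resize(s[75:235,255:405],None,fx=3.75,fy=3.75,interpolation=cv2.INTER_CUBIC)
cv2.imwrite("pics/c3.png",d)
for n,uv in (("top",(320,165)),("scene",(239,287))): print(plane(n,uv,0.02))
print(proj("top",[0,0,0]))
E
```

```text
[ 0.61006581 -0.28765345  0.02      ]
[ 0.62079743 -0.29446956  0.02      ]
[216.25753105 376.87920132]
```

View pics/c1.png

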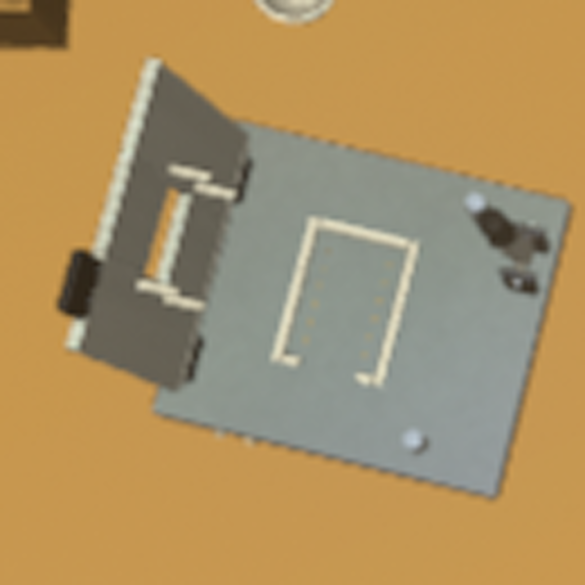

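View pics/c2.png

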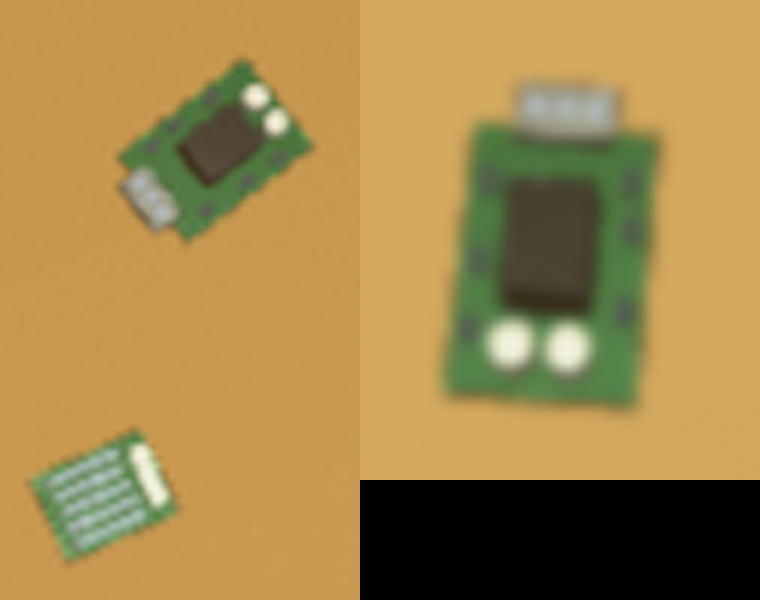

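View pics/c3.png

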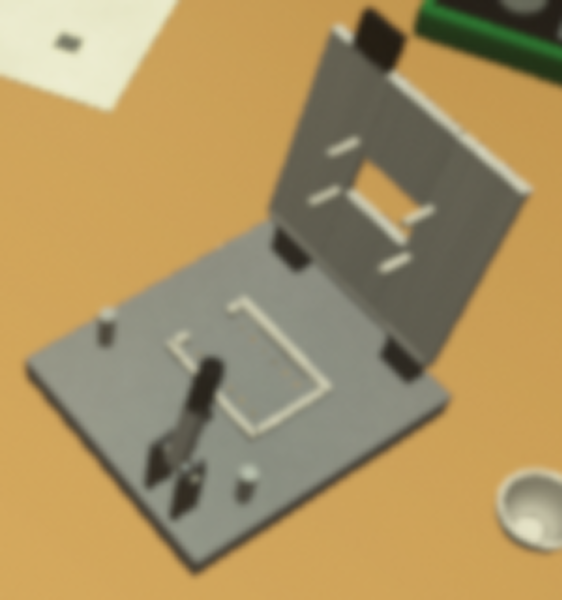

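The crops confirm it: green plate, black block, grey terminal block at the lower left in the top picture, capacitors at the upper right. The lid and clamp are open, with the nest gap facing image-bottom. Next I'll get rough poses from masks.

Run:
```python
from h import *
t=cv2.imread("pics/top0.png"); s=cv2.imread("pics/scene0.png")
def green(im,roi):
    x0,y0,x1,y1=roi; h=cv2.cvtColor(im,cv2.COLOR_BGR2HSV)
    m=np.zeros(im.shape[:2],np.uint8); m[y0:y1,x0:x1]=cv2.inRange(h,(40,70,30),(85,255,200))[y0:y1,x0:x1]
    return cv2.morphologyEx(m,cv2.MORPH_CLOSE,np.ones((9,9),np.uint8))
for n,im,roi in (("top",t,(300,145,345,190)),("scene",s,(215,260,265,312))):
    m=green(im,roi); c=max(cv2.findContours(m,0,2)[0],key=cv2.contourArea)
    pts=np.array([plane(n,p[0],0.005)[:2]*1000 for p in c],np.float32)
    r=cv2.minAreaRect(pts); print(n,r)
# slab
hsv=cv2.cvtColor(t,cv2.COLOR_BGR2HSV)
def up(x,y): return (120+x/4.5,110+y/4.5)
print("rails",[plane("top",up(*p),0.036).round(4)[:2] for p in ((312,218),(415,242),(275,358),(380,382))])
print("slab",[plane("top",up(*p),0.030).round(4)[:2] for p in ((572,203),(497,495),(153,412))])
```

```text
top ((613.54296875, -290.8944091796875), (52.968963623046875, 77.90684509277344), 38.17136764526367)
scene ((617.1167602539062, -293.09967041015625), (52.508949279785156, 76.41484069824219), 39.10986328125)
rails [array([0.6191, 0.0946]), array([0.6047, 0.0274]), array([0.5274, 0.1149]), array([0.5132, 0.0469])]
slab [array([ 0.6334, -0.0733]), array([ 0.4427, -0.0298]), array([0.4915, 0.1931])]
```

```bash
python3 -m jog '[0,0,-0.15,0,0,0,1, 0,0,-0.15,0,0,0,1, 0,0,-0.15,0,0,0,1, 0,0,-0.15,0,0,0,1, 0,0,-0.15,0,0,0,1]'; python3 -m jog '[0,0,-0.15,0,0,0,1, 0,0,-0.15,0,0,0,1, 0,0,-0.15,0,0,0,1, 0,0,-0.15,0,0,0,1, 0,0,-0.15,0,0,0,1]'; python3 -m jog '[0,0,-0.15,0,0,0,1, 0,0,-0.15,0,0,0,1, 0,0,-0.06,0,0,0,1, 0,0,0,0,0,0,1]'
cat >> h.py <<'E'
def delta(target):
    s=arm.read_state(); M=R.from_quat(s["ee_rot"]).as_matrix()
    d=M.T@(np.array(target)-s["tcp_pos"])*1000
    print("tcp",s["tcp_pos"].round(4),"yaw",round(np.degrees(np.arctan2(M[1,0],M[0,0])),2),"z",M[:,2].round(4),"shift tool mm",d.round(1),"t",round(s["time_s"],2),"F",s["ft_force"].round(1),"op",round(s["opening"],4))
E
python3 -c "
from h import *
delta([.58,-.246,.23])
print(arm.read_state()['joint_positions'])"
```

```text
time_s: 0.65
tcp_pos: [0.2008, -0.5119, 0.2056]
ee_rot: [0.976, -0.219, -0.0, -0.0]
ft_force: [-0.1, -0.3, -0.2]
opening: 0.0855
time_s: 1.15
tcp_pos: [0.2008, -0.5119, 0.2056]
ee_rot: [0.988, 0.154, -0.0, -0.0]
ft_force: [0.5, -0.1, -0.2]
opening: 0.0858
time_s: 1.55
tcp_pos: [0.2008, -0.5119, 0.2056]
ee_rot: [0.945, 0.326, -0.0, -0.0]
ft_force: [0.3, 0.1, 0.2]
opening: 0.0854
tcp [ 0.2008 -0.5119  0.2056] yaw 38.03 z [-2.e-04  6.e-04 -1.e+00] shift tool mm [462.5  24.1 -24.4] t 1.55 F [0.3 0.1 0.2] op 0.0854
[-1.19699006e+00  8.71593941e-02  1.75554327e-01  1.65978994e+00
  2.33211625e-05 -2.89931749e-01]
```

```bash
python3 -c "
from h import *
c,f,M=cam('wrist'); s=arm.read_state(); T=R.from_quat(s['ee_rot']).as_matrix()
print('axis in tool',T.T@M[:,2],'cam pos tool',T.T@(c['xyz']-s['tcp_pos']),'imgx in tool',T.T@M[:,0])"
python3 -m jog '[0,0,0,46,2,-2,1, 0,0,0,46,2,-2,1, 0,0,0,46,2,-2,1, 0,0,0,46,2,-2,1, 0,0,0,46,2,-2,1]'; python3 -m jog '[0,0,0,46,3,-3,1, 0,0,0,46,3,-3,1, 0,0,0,46,3,-3,1, 0,0,0,46,3,-3,1, 0,0,0,46,3,-3,1]';python3 -m jog '[0,0,0,0,0,0,1, 0,0,0,0,0,0,1]'
python3 - <<'E'
from h import *
import json
delta([.615,-.292,.2])
cal=arm.get_calibration("wrist"); im=arm.camera("wrist")
json.dump({k:np.array(v).tolist() for k,v in cal.items()},open("pics/w1.json","w"))
cv2.imwrite("pics/w1.png",im[:,:,::-1])
E
```

```text
axis in tool [0.00131343 0.26734792 0.96359917] cam pos tool [ 0.000821   -0.06841512 -0.16844162] imgx in tool [ 9.99998836e-01  3.96861018e-04 -1.47315405e-03]
time_s: 2.05
tcp_pos: [0.3895, -0.377, 0.2159]
ee_rot: [0.946, 0.324, 0.0, 0.0]
ft_force: [0.1, -1.4, 0.6]
opening: 0.0853
time_s: 2.55
tcp_pos: [0.5801, -0.2472, 0.2309]
ee_rot: [0.946, 0.324, -0.0, 0.0]
ft_force: [0.2, 0.4, 0.3]
opening: 0.0856
time_s: 2.75
tcp_pos: [0.5794, -0.2477, 0.23]
ee_rot: [0.946, 0.326, -0.001, -0.0]
ft_force: [-0.4, 0.0, -0.6]
opening: 0.0858
tcp [ 0.5794 -0.2477  0.23  ] yaw 38.0 z [-1.4e-03  5.0e-04 -1.0e+00] shift tool mm [ 0.9 56.9 29.9] t 2.75 F [-0.4  0.  -0.6] op 0.0858
```

View pics/w1.png

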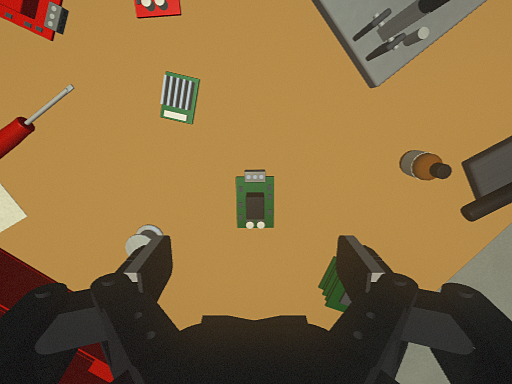

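The wrist view shows the board upright in the image at about (255,202), terminal block at the top. Measuring it:

Run:
```python
from h import *
import json
cal=json.load(open("pics/w1.json")); im=cv2.imread("pics/w1.png"); h=cv2.cvtColor(im,cv2.COLOR_BGR2HSV)
x0,y0,x1,y1=225,160,290,240
m=np.zeros(im.shape[:2],np.uint8); m[y0:y1,x0:x1]=cv2.inRange(h,(40,70,30),(90,255,255))[y0:y1,x0:x1]
m=cv2.morphologyEx(m,cv2.MORPH_CLOSE,np.ones((13,13),np.uint8))
c=max(cv2.findContours(m,0,2)[0],key=cv2.contourArea); print(cv2.boundingRect(c))
p=np.array([plane("wrist",q[0]+0.0,.005,cal)[:2]*1000 for q in c],np.float32)
print(cv2.minAreaRect(p))
d=np.zeros_like(m); d[180:222,235:275]=cv2.inRange(h,(0,0,0),(180,255,75))[180:222,235:275]
c=max(cv2.findContours(d,0,2)[0],key=cv2.contourArea); print(cv2.boundingRect(c))
p=np.array([plane("wrist",q[0]+0.0,.029,cal)[:2]*1000 for q in c],np.float32)
print("transf",cv2.minAreaRect(p))
cv2.imwrite("pics/w1c.png",cv2.resize(im[155:245,215:295],(533,600),interpolation=cv2.INTER_CUBIC))
delta([.615,-.292,.2])
```

```text
(236, 177, 38, 51)
((616.0238037109375, -290.37518310546875), (54.620853424072266, 79.06382751464844), 38.787227630615234)
(246, 192, 18, 27)
transf ((613.2955322265625, -287.6396484375), (24.244504928588867, 38.449127197265625), 37.965362548828125)
tcp [ 0.5786 -0.2485  0.2304] yaw 37.94 z [-9.e-04  2.e-04 -1.e+00] shift tool mm [ 1.9 56.7 30.4] t 2.8 F [0.7 0.1 0.1] op 0.0854
```

View pics/w1c.png

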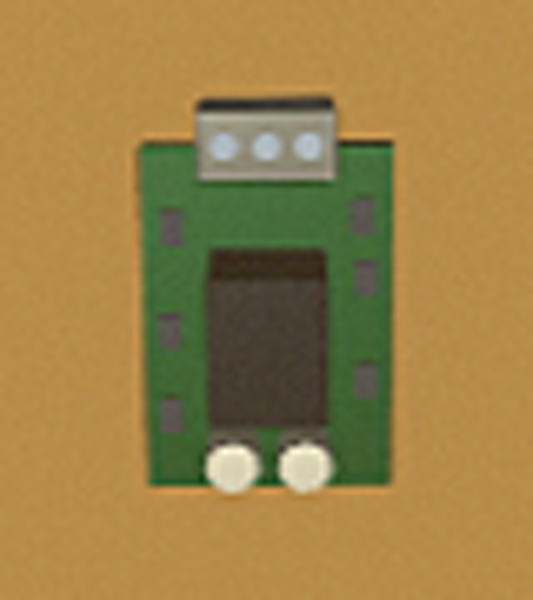

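```bash
python3 -m jog '[0,0,-0.012,2,28,30,1, 0,0,0,0,28,30,1, 0,0,0,0,0,40,1, 0,0,0,0,0,30,1, 0,0,0,0,0,0,1]'
python3 - <<'E'
from h import *
import json
delta([.616,-.2905,.009])
cal=arm.get_calibration("wrist"); im=arm.camera("wrist")
json.dump({k:np.array(v).tolist() for k,v in cal.items()},open("pics/w2.json","w"))
cv2.imwrite("pics/w2.png",im[:,:,::-1])
E
```

```text
time_s: 3.3
tcp_pos: [0.6118, -0.2916, 0.096]
ee_rot: [0.944, 0.33, -0.003, -0.003]
ft_force: [-0.2, 0.3, -0.5]
opening: 0.0852
tcp [ 0.6118 -0.2916  0.096 ] yaw 38.51 z [-0.007   0.0032 -1.    ] shift tool mm [ 4.3  2.3 87. ] t 3.3 F [-0.2  0.3 -0.5] op 0.0852
```

View pics/w2.png

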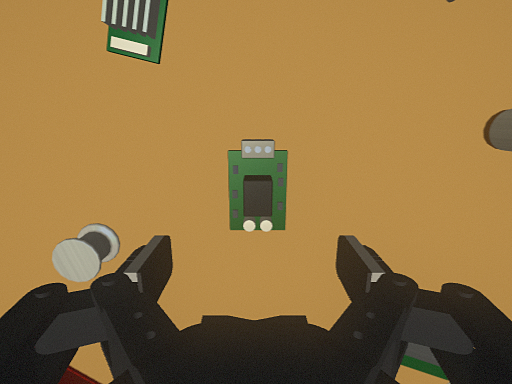

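Run:
```python
from h import *
import json
cal=json.load(open("pics/w2.json")); im=cv2.imread("pics/w2.png"); h=cv2.cvtColor(im,cv2.COLOR_BGR2HSV)
x0,y0,x1,y1=215,135,300,245
m=np.zeros(im.shape[:2],np.uint8); m[y0:y1,x0:x1]=cv2.inRange(h,(40,70,30),(90,255,255))[y0:y1,x0:x1]
m=cv2.morphologyEx(m,cv2.MORPH_CLOSE,np.ones((15,15),np.uint8))
c=max(cv2.findContours(m,0,2)[0],key=cv2.contourArea); print(cv2.boundingRect(c))
p=np.array([plane("wrist",q[0]+0.0,.005,cal)[:2]*1000 for q in c],np.float32)
r=cv2.minAreaRect(p);print(r)
delta([r[0][0]/1000,r[0][1]/1000,.009])
print(np.array(arm.get_calibration("wrist")["xyz"])-cal["xyz"])
```

```text
(228, 151, 59, 79)
((616.2732543945312, -290.441650390625), (55.307220458984375, 78.6049575805664), 38.53565216064453)
tcp [ 0.613  -0.2918  0.0996] yaw 38.54 z [-0.0034  0.0015 -1.    ] shift tool mm [ 3.6  1.3 90.5] t 3.35 F [ 0.1 -0.7  0.8] op 0.0857
[5.61270122e-04 2.70633327e-05 3.29003694e-03]
```

```bash
python3 -m jog '[0,0,0,2,1,30,1, 0,0,0,1,0,30,1, 0,0,0,0,0,20,1, 0,0,0,0,0,0,1, 0,0,0,0,0,0,1]'; python3 -c "
from h import *
delta([.6163,-.2904,.009])"
```

```text
time_s: 3.85
tcp_pos: [0.6187, -0.291, 0.0237]
ee_rot: [0.944, 0.331, 0.001, 0.001]
ft_force: [0.7, 0.1, 0.2]
opening: 0.0855
tcp [ 0.6187 -0.291   0.0237] yaw 38.63 z [ 0.0025 -0.0012 -1.    ] shift tool mm [-1.5 -2.  14.7] t 3.85 F [0.7 0.1 0.2] op 0.0855
```

```bash
python3 -m jog '[0,0,0,-1,-1,7,1, 0,0,0,0,0,7,0.5, 0,0,0,0,0,0,0.4, 0,0,0,0,0,0,0.35, 0,0,0,0,0,0,0.3]'; python3 -c "
from h import *
delta([.6163,-.2904,.009])"
```

```text
time_s: 4.35
tcp_pos: [0.6168, -0.2901, 0.0072]
ee_rot: [0.944, 0.331, 0.0, 0.0]
ft_force: [-0.2, -0.4, -0.1]
opening: 0.0287
tcp [ 0.6168 -0.2901  0.0072] yaw 38.68 z [ 2.e-04 -1.e-04 -1.e+00] shift tool mm [-0.6 -0.  -1.8] t 4.35 F [-0.2 -0.4 -0.1] op 0.0287
```

```bash
python3 -m jog '[0,0,0,0,0,0,0, 0,0,0,0,0,0,0, 0,0,0,0,0,0,0, 0,0,0,0,0,0,0, 0,0,0,0,0,0,0]'; python3 -c "
from h import *
delta([.6163,-.2904,.15]);cv2.imwrite('pics/w3.png',arm.camera('wrist')[:,:,::-1])"
```

```text
time_s: 4.85
tcp_pos: [0.6166, -0.2901, 0.0069]
ee_rot: [0.944, 0.331, 0.0, 0.0]
ft_force: [-0.5, 0.0, -0.1]
opening: 0.0001
tcp [ 0.6166 -0.2901  0.0069] yaw 38.67 z [ 0. -0. -1.] shift tool mm [-5.000e-01  1.000e-01 -1.431e+02] t 4.85 F [-0.5  0.  -0.1] op 0.0001
```

View pics/w3.png

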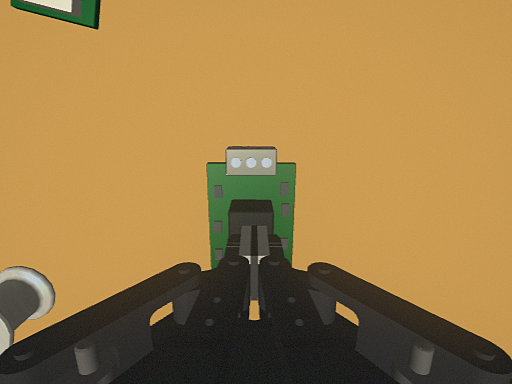

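The fingers closed on nothing (opening 0.1 mm). The transformer is visible at (250,218), in front of the tips at (255,230). I need to find out where they really are.

Run:
```python
from h import *
s=arm.read_state(); T=R.from_quat(s['ee_rot']).as_matrix()
print("tcp px",proj("wrist",s["tcp_pos"]))
for uv,z in (((207,163),.005),((296,163),.005),((227,147),.014),((277,147),.014),((229,201),.029),((273,200),.029)):
    for dz in (0,.02): 
        print(uv,z+dz,(T.T@(plane("wrist",uv,z+dz)-s["tcp_pos"])*1000).round(1))
im=cv2.imread("pics/w3.png"); cv2.imwrite("pics/w3c.png",cv2.resize(im[140:310,190:320],(459,600),interpolation=cv2.INTER_CUBIC))
sc=arm.camera("scene")[:,:,::-1]; cv2.imwrite("pics/s3.png",cv2.resize(sc[200:330,170:300],(600,600),interpolation=cv2.INTER_CUBIC))
```

```text
tcp px [252.19756879 224.40271141]
(207, 163) 0.005 [-28.  -40.2   1.9]
(207, 163) 0.025 [-24.7 -43.5 -18.1]
(296, 163) 0.005 [ 27.3 -40.2   1.9]
(296, 163) 0.025 [ 24.2 -43.5 -18.1]
(227, 147) 0.014 [-14.5 -51.1  -7.1]
(227, 147) 0.034 [-12.6 -53.2 -27.1]
(277, 147) 0.014 [ 14.5 -51.   -7.1]
(277, 147) 0.034 [ 12.8 -53.2 -27.1]
(229, 201) 0.029 [-12.7 -22.9 -22.1]
(229, 201) 0.049 [-10.9 -29.1 -42.1]
(273, 200) 0.029 [ 11.7 -23.5 -22.1]
(273, 200) 0.049 [ 10.2 -29.6 -42.1]
```

View pics/w3c.png

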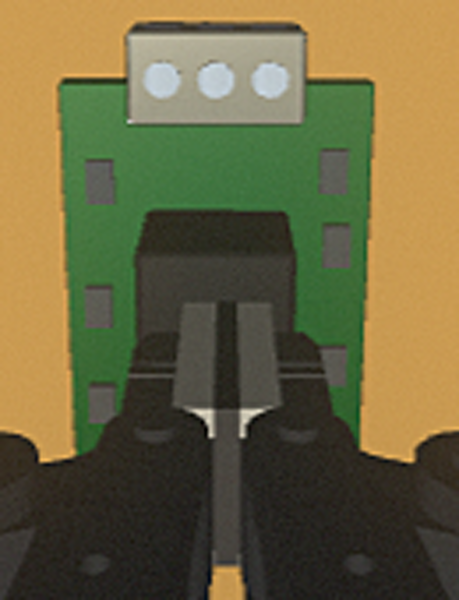

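View pics/s3.png

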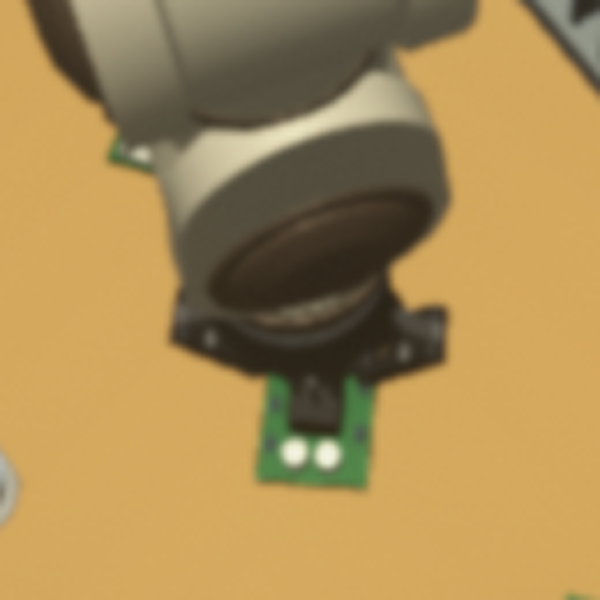

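```bash
python3 -c "
from h import *
print(arm.hold_point_z, [a for a in dir(arm) if a[0]!='_'])"
python3 -m jog '[0,0,0,0,0,0,1, 0,0,0,0,0,0,1, 0,0,0,0,0,0,1, 0,0,0,0,0,0,1, 0,0,0,0,0,0,1]'; python3 -m jog '[0,0,0,0,0,6,0.9, 0,0,0,0,0,6,0.8, 0,0,0,0,0,3,0.7, 0,0,0,0,0,0,0.5, 0,0,0,0,0,0,0.5]'; python3 -c "
from h import *
delta([.6163,-.2904,-.013]);cv2.imwrite('pics/w4.png',arm.camera('wrist')[:,:,::-1])"
```

```text
0.0187 ['PlanningError', 'camera', 'get_calibration', 'hold_point_z', 'read_state', 'sign_off']
time_s: 5.45
tcp_pos: [0.6166, -0.2901, 0.0069]
ee_rot: [0.944, 0.331, 0.0, 0.0]
ft_force: [-0.3, 0.5, 0.3]
opening: 0.0725
time_s: 5.95
tcp_pos: [0.6165, -0.29, -0.0083]
ee_rot: [0.944, 0.331, -0.0, -0.0]
ft_force: [0.7, 0.4, -0.8]
opening: 0.0428
tcp [ 0.6165 -0.29   -0.0083] yaw 38.68 z [-3.e-04  1.e-04 -1.e+00] shift tool mm [-0.4  0.2  4.7] t 5.95 F [ 0.7  0.4 -0.8] op 0.0428
```

View pics/w4.png

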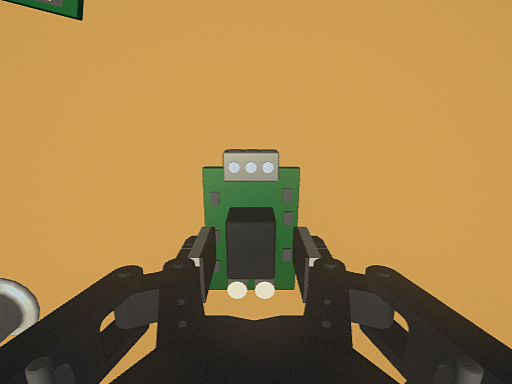

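```bash
python3 -m jog '[0,0,0,0,0,4,0.4, 0,0,0,0,0,0,0.2, 0,0,0,0,0,0,0, 0,0,0,0,0,0,0, 0,0,0,0,0,0,0]'; python3 -c "
from h import *
delta([.6163,-.2904,-.013]);cv2.imwrite('pics/w5.png',arm.camera('wrist')[:,:,::-1])"
```

```text
time_s: 6.5
tcp_pos: [0.6165, -0.29, -0.0123]
ee_rot: [0.944, 0.331, -0.0, -0.0]
ft_force: [0.6, -0.7, -1.0]
opening: 0.0246
tcp [ 0.6165 -0.29   -0.0123] yaw 38.68 z [-3.e-04  2.e-04 -1.e+00] shift tool mm [-0.4  0.2  0.7] t 6.5 F [ 0.6 -0.7 -1. ] op 0.0246
```

View pics/w5.png

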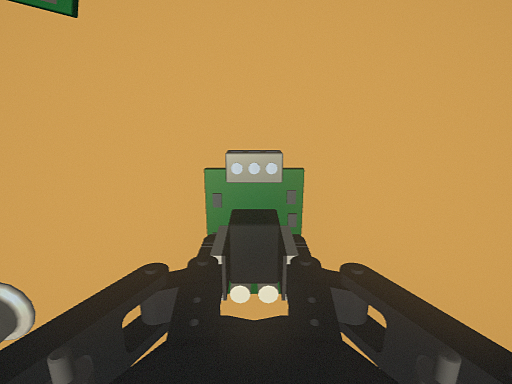

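```bash
python3 -m jog '[0,0,0,0,0,-10,0, 0,0,0,0,0,-25,0, 0,0,0,0,0,-25,0, 0,0,0,0,0,-10,0, 0,0,0,0,0,0,0]'; python3 -c "
from h import *
delta([.6163,-.2904,.21]);cv2.imwrite('pics/w6.png',arm.camera('wrist')[:,:,::-1])"
```

```text
time_s: 7.05
tcp_pos: [0.6176, -0.2905, 0.0601]
ee_rot: [0.944, 0.331, 0.001, 0.001]
ft_force: [-0.7, 0.2, -1.8]
opening: 0.0244
tcp [ 0.6176 -0.2905  0.0601] yaw 38.68 z [ 0.0031 -0.0014 -1.    ] shift tool mm [  -0.8   -0.5 -149.9] t 7.05 F [-0.7  0.2 -1.8] op 0.0244
```

View pics/w6.png

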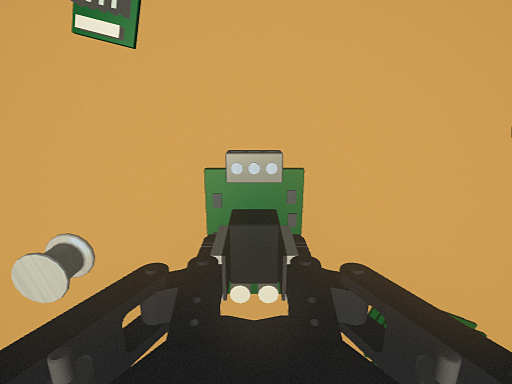

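```bash
python3 -m jog '[0,0,0,0,0,-30,0, 0,0,0,0,0,-40,0, 0,0,0,0,0,-40,0, 0,0,0,0,0,-30,0, 0,0,0,0,0,-10,0]';python3 -m jog '[0,0,-0.135,0,0,0,0, 0,0,-0.135,0,0,0,0, 0,0,-0.135,0,0,0,0, 0,0,-0.135,0,0,0,0, 0,0,-0.135,0,0,0,0]'; python3 -c "
from h import *
delta([.54,-.10,.21])
delta([.5,.06,.21])"
```

```text
time_s: 7.6
tcp_pos: [0.6172, -0.2903, 0.21]
ee_rot: [0.944, 0.331, 0.001, 0.001]
ft_force: [-0.3, -1.5, -1.1]
opening: 0.0246
time_s: 8.1
tcp_pos: [0.6163, -0.2899, 0.2049]
ee_rot: [0.779, 0.627, -0.001, -0.002]
ft_force: [0.4, 0.7, -1.2]
opening: 0.025
tcp [ 0.6163 -0.2899  0.2049] yaw 77.67 z [-0.0032  0.0016 -1.    ] shift tool mm [ 169.2 -115.1   -4.6] t 8.1 F [ 0.4  0.7 -1.2] op 0.025
tcp [ 0.6163 -0.2899  0.2049] yaw 77.67 z [-0.0032  0.0016 -1.    ] shift tool mm [ 317.  -188.3   -4.2] t 8.1 F [ 0.4  0.7 -1.2] op 0.025
```

```bash
python3 -c "
from h import *
delta([.6625,.048,.22])"
python3 -m jog '[0,0,0,25,-2,-5,0, 0,0,0,40,-3,-5,0, 0,0,0,45,-3,-5,0, 0,0,0,45,-3,0,0, 0,0,0,45,-3,0,0]';python3 -m jog '[0,0,0,45,-5,0,0, 0,0,0,45,-5,0,0, 0,0,0,35,-5,0,0, 0,0,0,14,0,0,0, 0,0,0,0,0,0,0]';python3 -m jog '[0,0,0,0,0,0,0, 0,0,0,0,0,0,0]'
python3 - <<'E'
from h import *
import json
delta([.6625,.048,.21])
cal=arm.get_calibration("wrist"); im=arm.camera("wrist")
json.dump({k:np.array(v).tolist() for k,v in cal.items()},open("pics/w7.json","w"))
cv2.imwrite("pics/w7.png",im[:,:,::-1])
E
```

```text
tcp [ 0.6163 -0.2899  0.2049] yaw 77.67 z [-0.0032  0.0016 -1.    ] shift tool mm [339.9 -27.1 -14.7] t 8.1 F [ 0.4  0.7 -1.2] op 0.025
time_s: 8.6
tcp_pos: [0.6465, -0.0902, 0.2203]
ee_rot: [0.781, 0.625, -0.001, -0.001]
ft_force: [0.2, -0.3, -0.9]
opening: 0.0246
time_s: 9.1
tcp_pos: [0.6625, 0.0489, 0.2205]
ee_rot: [0.78, 0.626, -0.001, -0.001]
ft_force: [-1.1, 0.1, -1.1]
opening: 0.0249
time_s: 9.3
tcp_pos: [0.6625, 0.0456, 0.2222]
ee_rot: [0.781, 0.624, -0.0, -0.0]
ft_force: [-0.5, -0.5, -2.0]
opening: 0.0247
tcp [0.6625 0.0456 0.2222] yaw 77.26 z [-9.e-04 -3.e-04 -1.e+00] shift tool mm [ 2.3 -0.5 12.2] t 9.3 F [-0.5 -0.5 -2. ] op 0.0247
```

View pics/w7.png

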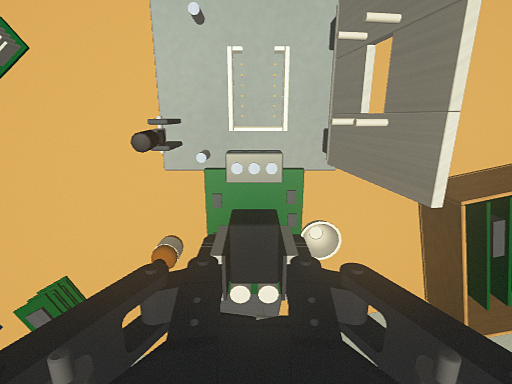

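Run:
```python
from h import *
import json
cal=json.load(open("pics/w7.json")); im=cv2.imread("pics/w7.png"); h=cv2.cvtColor(im,cv2.COLOR_BGR2HSV)
m=np.zeros(im.shape[:2],np.uint8); m[35:140,215:300]=cv2.inRange(h,(0,0,205),(180,60,255))[35:140,215:300]
for mm in (m,):
    c=np.vstack([k for k in cv2.findContours(mm,0,2)[0] if cv2.contourArea(k)>20])
    print(cv2.boundingRect(c))
    p=np.array([plane("wrist",q[0]+0.0,.036,cal)[:2]*1000 for q in c],np.float32)
    print(cv2.minAreaRect(p))
cv2.imwrite("pics/w7c.png",cv2.resize(im[30:150,205:310],(525,600),interpolation=cv2.INTER_CUBIC))
cv2.imwrite("pics/w7m.png",cv2.resize(m[30:150,205:310],(525,600),interpolation=cv2.INTER_NEAREST))
```

```text
(227, 46, 63, 85)
((568.0656127929688, 73.51235961914062), (73.32112121582031, 95.40270233154297), 77.24734497070312)
```

View pics/w7c.png

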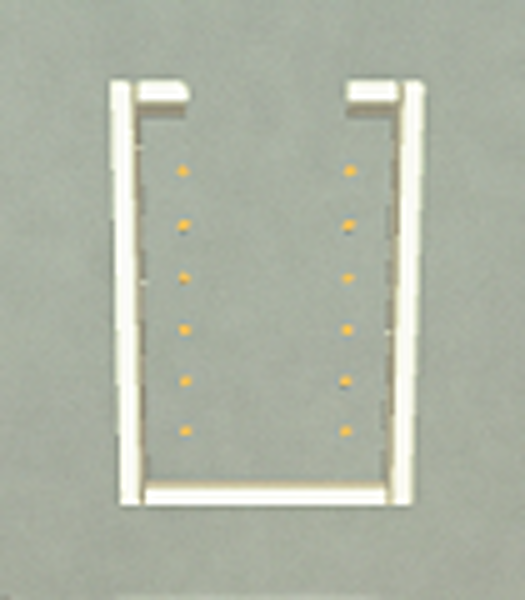

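View pics/w7m.png

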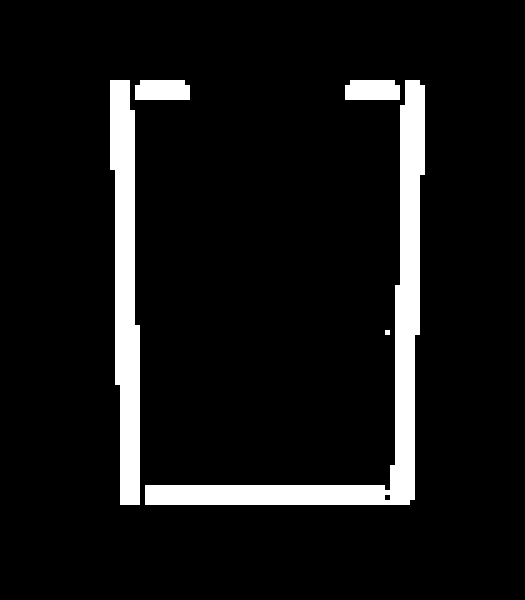

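```bash
python3 -c "
from h import *
delta([.5681,.0735,.08])"
python3 -m jog '[0,0,0,0,-20,0,0, 0,0,0,1,-35,10,0, 0,0,0,1,-30,30,0, 0,0,0,1,-10,40,0, 0,0,0,0,-3,30,0]';python3 -m jog '[0,0,0,0,0,20,0, 0,0,0,0,0,10,0, 0,0,0,0,0,0,0, 0,0,0,0,0,0,0]'
python3 - <<'E'
from h import *
import json
delta([.5681,.0735,.05])
cal=arm.get_calibration("wrist"); im=arm.camera("wrist")
json.dump({k:np.array(v).tolist() for k,v in cal.items()},open("pics/w8.json","w"))
cv2.imwrite("pics/w8.png",im[:,:,::-1])
E
```

```text
tcp [0.6626 0.0456 0.2225] yaw 77.25 z [-4.e-04 -2.e-04 -1.e+00] shift tool mm [  6.5 -98.2 142.6] t 9.35 F [-0.7 -0.9 -1. ] op 0.0244
time_s: 9.85
tcp_pos: [0.5661, 0.0706, 0.1115]
ee_rot: [0.781, 0.624, 0.0, 0.0]
ft_force: [1.0, 0.1, -0.8]
opening: 0.0246
time_s: 10.25
tcp_pos: [0.5682, 0.071, 0.084]
ee_rot: [0.781, 0.625, 0.001, 0.0]
ft_force: [-0.5, -0.0, -1.2]
opening: 0.0244
tcp [0.5682 0.071  0.084 ] yaw 77.3 z [ 1.3e-03  2.0e-04 -1.0e+00] shift tool mm [ 2.3 -0.7 34. ] t 10.25 F [-0.5 -0.  -1.2] op 0.0244
```

View pics/w8.png

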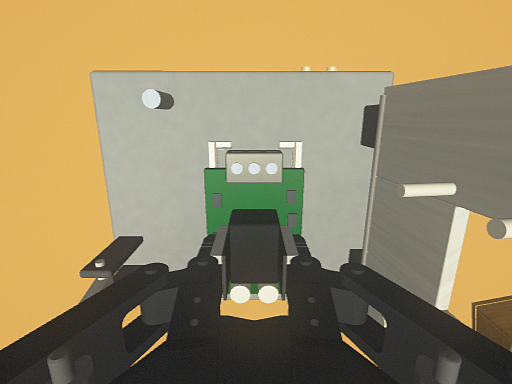

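```bash
python3 -m jog '[0,0,0,2,-0.5,15,0, 0,0,0,0,0,10,0, 0,0,0,0,0,0,0, 0,0,0,0,0,0,0]'
python3 - <<'E'
from h import *
import json
delta([.5681,.0735,.0177])
cal=arm.get_calibration("wrist"); im=arm.camera("wrist")[:,:,::-1].copy()
json.dump({k:np.array(v).tolist() for k,v in cal.items()},open("pics/w9.json","w"))
cv2.imwrite("pics/w9.png",im)
cv2.imwrite("pics/w9c.png",cv2.resize(im[110:250,170:340],(728,600),interpolation=cv2.INTER_CUBIC))
E
```

```text
time_s: 10.7
tcp_pos: [0.5672, 0.0735, 0.0574]
ee_rot: [0.781, 0.625, -0.0, -0.0]
ft_force: [0.4, 0.4, -0.7]
opening: 0.0243
tcp [0.5672 0.0735 0.0574] yaw 77.36 z [-1.e-03 -1.e-04 -1.e+00] shift tool mm [ 0.2  0.9 39.7] t 10.7 F [ 0.4  0.4 -0.7] op 0.0243
```

View pics/w9c.png

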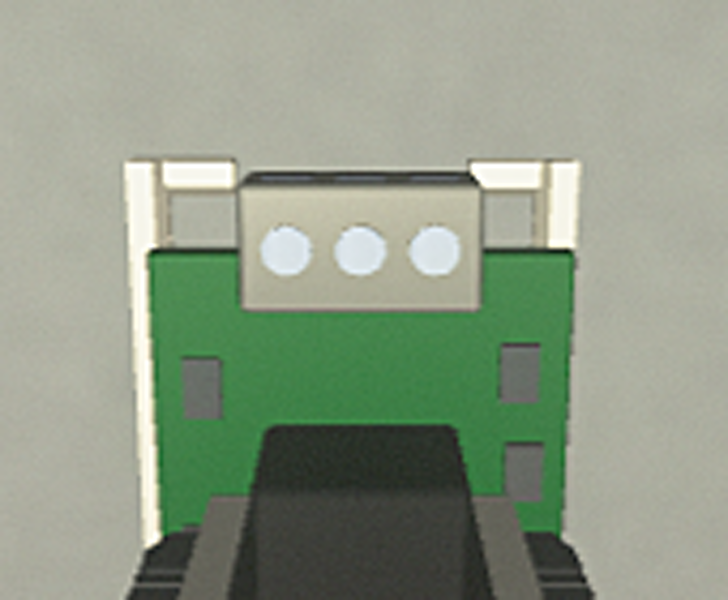

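Run:
```python
from h import *
import json
cal=json.load(open("pics/w9.json"))
tcp=np.array([.5672,.0735,.0574]); a=np.radians(77.33)
def T(uv,z):
    d=plane("wrist",uv,z,cal)-tcp; return np.array([d@[np.cos(a),np.sin(a),0],d@[np.sin(a),-np.cos(a),0]])*1000
U=lambda x,y:(170+x/4.285-.4,110+y/4.285-.4)
l,r=T(U(125,160),.036),T(U(580,160),.036); print("rail outer -x corners",l,r,"-> nest centre",(l+r)/2+[0,48])
l,r=T(U(148,252),.0747),T(U(575,252),.0747); print("board -x edge",l,r,"->centre",(l+r)/2+[0,40])
l,r=T(U(242,185),.0837),T(U(480,185),.0837); print("term outer top",l,r,"->centre",(l+r)/2+[0,50])
```

```text
rail outer -x corners [-36.21542472 -47.15004465] [ 36.31333783 -47.15116267] -> nest centre [0.04895656 0.84939634]
board -x edge [-26.22951517 -39.47228403] [ 29.10459847 -39.47036792] ->centre [1.43754165 0.52867402]
term outer top [-12.92157695 -49.28920271] [ 15.64551795 -49.28926046] ->centre [1.3619705  0.71076842]
```

```bash
python3 -m jog '[0,0,0,-1.4,0.2,10,0, 0,0,0,0,0,6,0, 0,0,0,0,0,0,0, 0,0,0,0,0,0,0]'
python3 - <<'E'
from h import *
import json
delta([.5681,.0735,.0177])
cal=arm.get_calibration("wrist"); im=arm.camera("wrist")[:,:,::-1].copy()
json.dump({k:np.array(v).tolist() for k,v in cal.items()},open("pics/w10.json","w"))
cv2.imwrite("pics/w10c.png",cv2.resize(im[110:250,170:340],(728,600),interpolation=cv2.INTER_CUBIC))
E
```

```text
time_s: 11.15
tcp_pos: [0.5673, 0.0721, 0.0416]
ee_rot: [0.781, 0.625, -0.0, -0.0]
ft_force: [-0.2, -0.6, -0.4]
opening: 0.0247
tcp [0.5673 0.0721 0.0416] yaw 77.35 z [-5.e-04 -1.e-04 -1.e+00] shift tool mm [ 1.6  0.5 23.9] t 11.15 F [-0.2 -0.6 -0.4] op 0.0247
```

View pics/w10c.png

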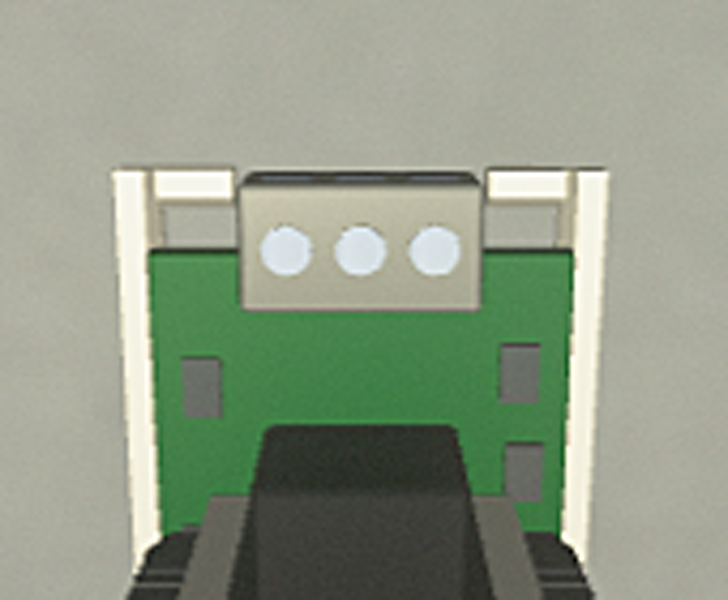

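The board is now centred over the rails (both at crop column ~361). Lowering it.

```bash
python3 -m jog '[0,0,0,0,0,8,0, 0,0,0,0,0,6,0, 0,0,0,0,0,4,0, 0,0,0,0,0,3,0, 0,0,0,0,0,0,0]'
python3 - <<'E'
from h import *
delta([.5681,.0735,.0177])
im=arm.camera("wrist")[:,:,::-1].copy()
cv2.imwrite("pics/w11c.png",cv2.resize(im[110:250,170:340],(728,600),interpolation=cv2.INTER_CUBIC))
E
```

```text
time_s: 11.7
tcp_pos: [0.5671, 0.0721, 0.0203]
ee_rot: [0.781, 0.625, -0.0, -0.0]
ft_force: [-0.3, 0.2, -0.3]
opening: 0.0248
tcp [0.5671 0.0721 0.0203] yaw 77.35 z [-8.e-04 -1.e-04 -1.e+00] shift tool mm [1.6 0.6 2.6] t 11.7 F [-0.3  0.2 -0.3] op 0.0248
```

View pics/w11c.png

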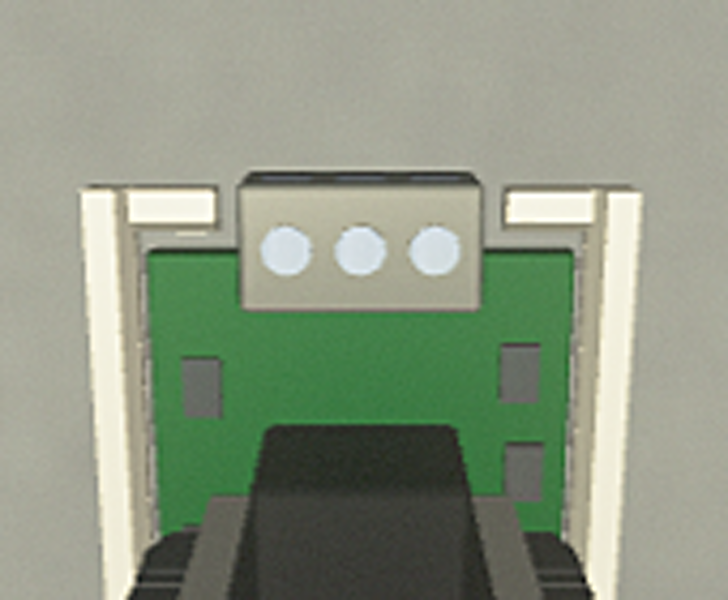

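```bash
python3 -m jog '[0,0,0,0,0,1,0, 0,0,0,0,0,1,0, 0,0,0,0,0,0.5,0, 0,0,0,0,0,0,0, 0,0,0,0,0,0,0]'
python3 -c "
from h import *
delta([.5681,.0735,.0177])"
```

```text
time_s: 12.25
tcp_pos: [0.5675, 0.0721, 0.0184]
ee_rot: [0.781, 0.625, 0.0, 0.0]
ft_force: [-0.3, -0.9, -0.8]
opening: 0.0248
tcp [0.5675 0.0721 0.0184] yaw 77.35 z [ 1.e-04  0.e+00 -1.e+00] shift tool mm [1.5 0.3 0.7] t 12.25 F [-0.3 -0.9 -0.8] op 0.0248
```

```bash
python3 -m jog '[0,0,0,0,0,0.6,0, 0,0,0,0,0,0.6,0, 0,0,0,0,0,0,0]'
python3 -c "
from h import *
delta([.5681,.0735,.0177])"
```

```text
time_s: 12.55
tcp_pos: [0.5675, 0.0721, 0.0176]
ee_rot: [0.781, 0.625, 0.0, 0.0]
ft_force: [-0.7, 0.3, 3.9]
opening: 0.0245
tcp [0.5675 0.0721 0.0176] yaw 77.35 z [ 4.e-04  0.e+00 -1.e+00] shift tool mm [ 1.5  0.2 -0.1] t 12.55 F [-0.7  0.3  3.9] op 0.0245
```

Contact felt at TCP z 0.0176, as predicted. Releasing.

```bash
python3 -m jog '[0,0,0,0,0,0,0.4, 0,0,0,0,0,0,0.5, 0,0,0,0,0,0,0.6, 0,0,0,0,0,0,0.6, 0,0,0,0,0,-5,0.6]'; python3 -m jog '[0,0,0,0,0,-15,0.6, 0,0,0,0,0,-30,0.6, 0,0,0,0,0,-40,0.6, 0,0,0,0,0,-40,0.6, 0,0,0,0,0,-30,0.6]'; python3 -m jog '[0,0,0,0,0,0,0.3, 0,0,0,0,0,0,0]'
python3 - <<'E'
from h import *
import json
delta([.5681,.0735,.2])
cal=arm.get_calibration("wrist"); im=arm.camera("wrist")[:,:,::-1].copy()
json.dump({k:np.array(v).tolist() for k,v in cal.items()},open("pics/w12.json","w"))
cv2.imwrite("pics/w12.png",im)
for n in ("scene","top"): cv2.imwrite(f"pics/{n}12.png",arm.camera(n)[:,:,::-1])
s=cv2.imread("pics/scene12.png");cv2.imwrite("pics/c12.png",cv2.resize(s[75:235,255:405],None,fx=3.75,fy=3.75,interpolation=cv2.INTER_CUBIC))
E
```

```text
time_s: 13.05
tcp_pos: [0.567, 0.0721, 0.0217]
ee_rot: [0.781, 0.625, -0.001, -0.0]
ft_force: [0.0, 0.2, 0.4]
opening: 0.0515
time_s: 13.55
tcp_pos: [0.5678, 0.0722, 0.1815]
ee_rot: [0.781, 0.625, 0.001, 0.001]
ft_force: [1.4, -0.2, 0.3]
opening: 0.0513
time_s: 13.75
tcp_pos: [0.568, 0.0722, 0.1788]
ee_rot: [0.781, 0.625, 0.001, 0.001]
ft_force: [0.4, 0.2, -1.0]
opening: 0.0231
tcp [0.568  0.0722 0.1788] yaw 77.35 z [ 2.4e-03  3.0e-04 -1.0e+00] shift tool mm [  1.3  -0.1 -21.2] t 13.75 F [ 0.4  0.2 -1. ] op 0.0231
```

View pics/w12.png

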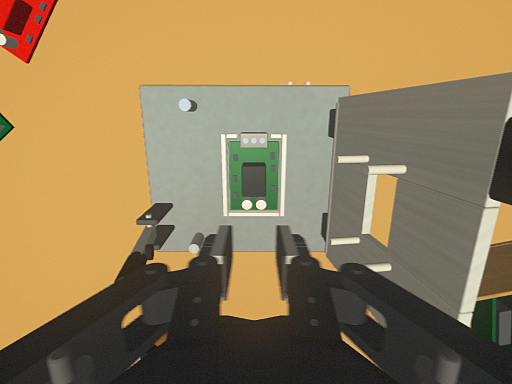

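View pics/c12.png

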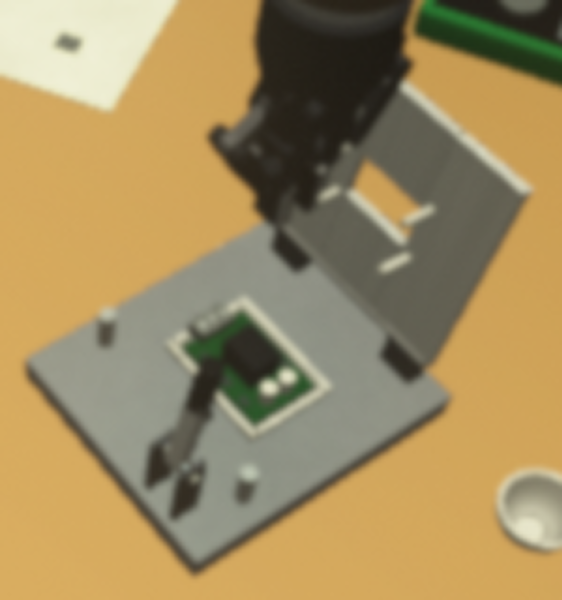

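The board is seated: the rails frame it evenly at (221–286, 134–216), with the terminal block in the gap. Now triangulating the lid tab and the clamp grip.

Run:
```python
from h import *
N=np.array([.5675,.0721,0]); a=np.radians(-12.65); F=np.array([[np.cos(a),-np.sin(a),0],[np.sin(a),np.cos(a),0],[0,0,1]])
fx=lambda p:(F.T@(p-N)*1000).round(1)
U=lambda x,y:(120+x/4.5,110+y/4.5); S=lambda x,y:(255+x/3.75,75+y/3.75)
for nm,u,s in (("tab",(78,283),(380,40)),("clampgrip tip?",(476,202),(210,365)),("lid far corner",(152,65),(530,190)),("lid near corner",(72,345),(335,28))):
    p,e=tri("top",U(*u),"scene",S(*s)); print(nm,p.round(4),"gap",round(e*1000,1),"fixture",fx(p))
p=fx(p)
for t in (1.6,1.7,1.8,1.9,2.0):
    q=np.array([-50,85-178*np.cos(t),66+178*np.sin(t)])/1000; w=F@q+N
    print(t,(q*1000).round(),"world",w.round(3),"top",proj("top",w).round(1),"scene",proj("scene",w).round(1))
for t in (1.57,1.7,1.8,1.9,2.0):
    q=np.array([50,-108+76*np.cos(t),80+76*np.sin(t)])/1000; w=F@q+N
    print("c",t,(q*1000).round(),"world",w.round(3),"top",proj("top",w).round(1),"scene",proj("scene",w).round(1))
print("obs tab",U(78,283),S(380,40),"obs grip",U(493,225),S(206,380))
```

```text
tab [0.5432 0.191  0.2394] gap 3.1 fixture [-49.7 110.6 239.4]
clampgrip tip? [ 0.6003 -0.0264  0.1743] gap 11.2 fixture [ 53.6 -88.9 174.3]
lid far corner [0.6724 0.1607 0.2243] gap 7.0 fixture [ 83.  109.5 224.3]
lid near corner [0.5099 0.1956 0.2256] gap 1.4 fixture [-83.3 107.9 225.6]
1.6 [-50.  90. 244.] world [0.538 0.171 0.244] top [144.4 174.2] scene [349.4  87.8]
1.7 [-50. 108. 243.] world [0.542 0.188 0.243] top [137.6 172.6] scene [355.   85.2]
1.8 [-50. 125. 239.] world [0.546 0.205 0.239] top [131.2 171.1] scene [360.3  83.1]
1.9 [-50. 143. 234.] world [0.55  0.222 0.234] top [125.1 169.8] scene [365.2  81.8]
2.0 [-50. 159. 228.] world [0.554 0.238 0.228] top [119.5 168.7] scene [369.7  81.1]
c 1.57 [  50. -108.  156.] world [ 0.593 -0.044  0.156] top [234.4 160.7] scene [304.9 179.5]
c 1.7 [  50. -118.  155.] world [ 0.59  -0.054  0.155] top [238.  161.6] scene [301.4 181.7]
c 1.8 [  50. -125.  154.] world [ 0.589 -0.061  0.154] top [240.7 162.4] scene [298.7 183.7]
c 1.9 [  50. -133.  152.] world [ 0.587 -0.068  0.152] top [243.4 163.2] scene [296.  185.7]
c 2.0 [  50. -140.  149.] world [ 0.586 -0.075  0.149] top [246. 164.] scene [293.4 187.9]
obs tab (137.33333333333334, 172.88888888888889) (356.3333333333333, 85.66666666666667) obs grip (229.55555555555554, 160.0) (309.93333333333334, 176.33333333333331)
```

```bash
python3 -m jog '[0,0,0,0,0,-30,0, 0,0,0,0,0,-40,0, 0,0,0,0,0,-30,0, 0,0,0,0,-10,0,0, 0,0,0,20,-20,0,0]'; python3 -m jog '[0,0,0,30,-20,0,0, 0,0,0,35,0,0,0, 0,0,0,35,0,0,0, 0,0,0,20,0,0,0, 0,0,0,0,0,0,0]'
python3 - <<'E'
from h import *
N=np.array([.5675,.0721,0]); a=np.radians(-12.65); F=np.array([[np.cos(a),-np.sin(a),0],[np.sin(a),np.cos(a),0],[0,0,1]])
delta(F@np.array([-.05,.142,.217])+N)
cv2.imwrite("pics/w13.png",arm.camera("wrist")[:,:,::-1])
s=arm.camera("scene")[:,:,::-1];cv2.imwrite("pics/c13.png",cv2.resize(s[25:235,255:405],None,fx=2.8,fy=2.8,interpolation=cv2.INTER_CUBIC))
E
```

```text
time_s: 14.4
tcp_pos: [0.5428, 0.097, 0.2765]
ee_rot: [0.781, 0.624, -0.0, 0.0]
ft_force: [0.6, 0.3, -0.0]
opening: -0.0001
time_s: 14.9
tcp_pos: [0.5489, 0.2218, 0.2748]
ee_rot: [0.78, 0.626, -0.002, -0.001]
ft_force: [-0.1, -0.4, -0.5]
opening: 0.0003
tcp [0.5489 0.2218 0.2748] yaw 77.5 z [-3.3e-03 -9.0e-04 -1.0e+00] shift tool mm [ 0.1  1.1 57.8] t 14.9 F [-0.1 -0.4 -0.5] op 0.0003
```

View pics/w13.png

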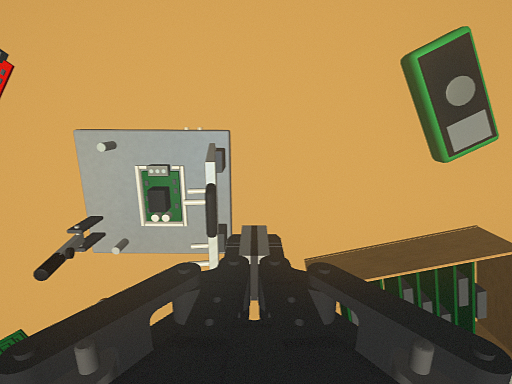

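View pics/c13.png

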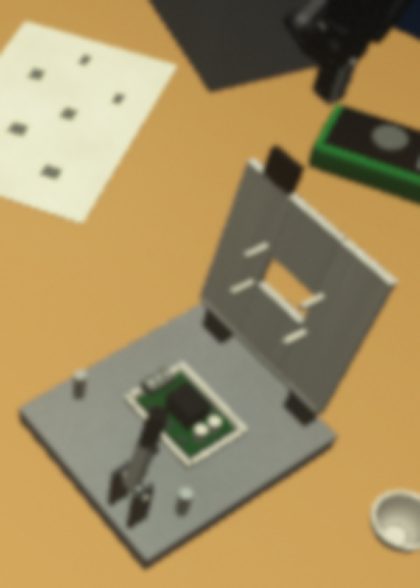

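Run:
```python
from h import *
N=np.array([.5675,.0721,0]); a=np.radians(-12.65); F=np.array([[np.cos(a),-np.sin(a),0],[np.sin(a),np.cos(a),0],[0,0,1]])
s=arm.read_state(); t=s["tcp_pos"]
for dz in (0,.015,.024,.03): print(dz,proj("scene",t+[0,0,dz]).round(1),proj("wrist",t+[0,0,dz]).round(1))
for uv in ((211,185),(211,238)):
    p=plane("wrist",uv,.242); print((F.T@(p-N)*1000).round(1))
im=arm.camera("wrist")[:,:,::-1]; cv2.imwrite("pics/w14c.png",cv2.resize(im[120:280,150:320],None,fx=3.5,fy=3.5,interpolation=cv2.INTER_CUBIC))
sc=arm.camera("scene")[:,:,::-1];cv2.imwrite("pics/s14c.png",cv2.resize(sc[10:110,330:420],None,fx=6,fy=6,interpolation=cv2.INTER_CUBIC))
delta(t)
```

```text
0 [368.5  68.2] [251.8 223.2]
0.015 [370.1  62.8] [251.6 232.5]
0.024 [371.2  59.5] [251.5 238.9]
0.03 [371.8  57.3] [251.4 243.6]
[-67.8 108.7 242. ]
[-24.2 107.  242. ]
tcp [0.5491 0.2188 0.2768] yaw 77.31 z [-7.e-04 -5.e-04 -1.e+00] shift tool mm [ 0.7 -0.4  1. ] t 15.1 F [-0.9  0.3  0.7] op -0.0
```

View pics/w14c.png

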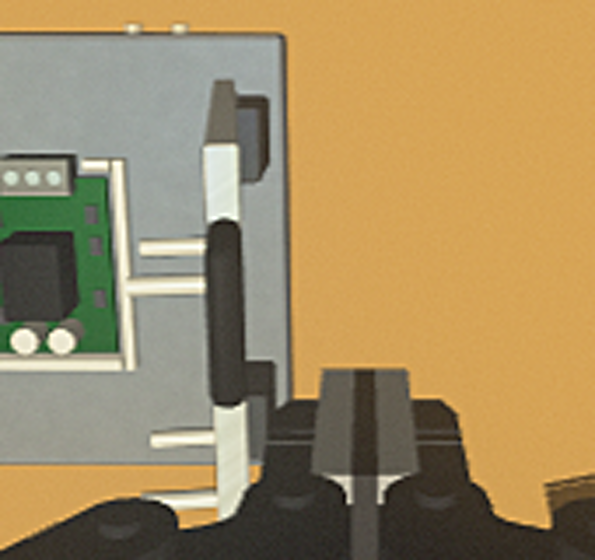

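View pics/s14c.png

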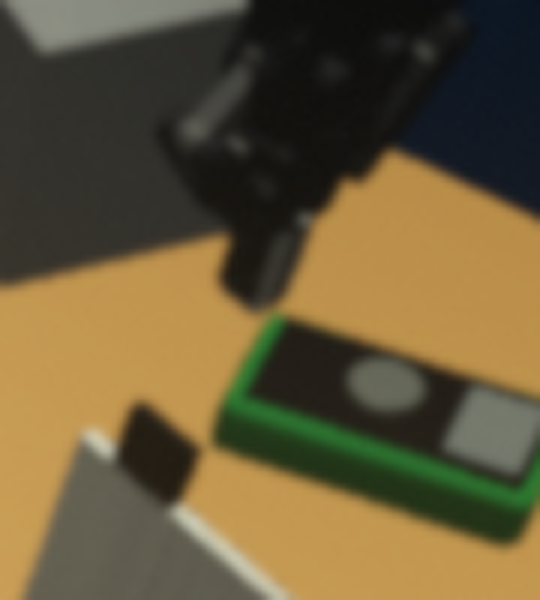

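```bash
python3 -m jog '[0,0,0,0,0,20,0, 0,0,0,0,0,25,0, 0,0,0,0,0,14,0, 0,0,0,-8,0,0,0, 0,0,0,0,0,0,0]'
python3 - <<'E'
from h import *
N=np.array([.5675,.0721,0]); a=np.radians(-12.65); F=np.array([[np.cos(a),-np.sin(a),0],[np.sin(a),np.cos(a),0],[0,0,1]])
delta(F@np.array([-.05,.132,.217])+N)
s=arm.read_state()["tcp_pos"]; f=F.T@(s-N)*1000; print("fix",f.round(1))
prev=np.array([f[1],f[2]])
for t in (1.6,1.5,1.4,1.3,1.2,1.1,1.0,.9,.8,.7,.6,.5,.4,.3,.2,.1,.05,0):
    C=np.array([85-178*np.cos(t)+4*np.sin(t)+8,66+178*np.sin(t)+4*np.cos(t)-22])
    d=C-prev; print(t,C.round(1),"tool x,z",round(d[0],1),round(-d[1],1)); prev=C
E
```

```text
time_s: 15.6
tcp_pos: [0.5473, 0.2102, 0.2191]
ee_rot: [0.781, 0.624, 0.0, 0.0]
ft_force: [0.7, -0.0, 0.7]
opening: 0.0001
tcp [0.5473 0.2102 0.2191] yaw 77.26 z [ 4.e-04 -2.e-04 -1.e+00] shift tool mm [ 1.6 -0.   2.1] t 15.6 F [ 0.7 -0.   0.7] op 0.0001
fix [-50.  130.4 219.1]
1.6 [102.2 221.8] tool x,z -28.2 -2.7
1.5 [ 84.4 221.8] tool x,z -17.8 -0.0
1.4 [ 66.7 220.1] tool x,z -17.7 1.7
1.3 [ 49.2 216.6] tool x,z -17.4 3.5
1.2 [ 32.2 211.4] tool x,z -17.0 5.2
1.1 [ 15.8 204.4] tool x,z -16.4 6.9
1.0 [  0.2 195.9] tool x,z -15.6 8.5
0.9 [-14.5 185.9] tool x,z -14.7 10.0
0.8 [-28.1 174.5] tool x,z -13.6 11.4
0.7 [-40.6 161.7] tool x,z -12.4 12.7
0.6 [-51.7 147.8] tool x,z -11.1 13.9
0.5 [-61.3 132.8] tool x,z -9.6 15.0
0.4 [-69.4 117. ] tool x,z -8.1 15.8
0.3 [-75.9 100.4] tool x,z -6.5 16.6
0.2 [-80.7  83.3] tool x,z -4.8 17.1
0.1 [-83.7  65.8] tool x,z -3.1 17.5
0.05 [-84.6  56.9] tool x,z -0.9 8.9
0 [-85.  48.] tool x,z -0.4 8.9
```

```bash
python3 -m jog '[0,0,0,-14,0,0,0, 0,0,0,-14,0,-1,0, 0,0,0,-18,0,-1,0, 0,0,0,-18,0,2,0, 0,0,0,0,0,0,0]'
python3 - <<'E'
from h import *
N=np.array([.5675,.0721,0]); a=np.radians(-12.65); F=np.array([[np.cos(a),-np.sin(a),0],[np.sin(a),np.cos(a),0],[0,0,1]])
delta(F@np.array([-.05,.0667,.2201])+N)
im=arm.camera("wrist")[:,:,::-1]; cv2.imwrite("pics/w15.png",im)
E
```

```text
time_s: 16.1
tcp_pos: [0.5331, 0.1467, 0.2186]
ee_rot: [0.781, 0.624, -0.0, 0.0]
ft_force: [0.5, 0.7, 0.4]
opening: -0.0001
tcp [0.5331 0.1467 0.2186] yaw 77.21 z [ 4.e-04 -6.e-04 -1.e+00] shift tool mm [ 1.4 -0.1 -1.5] t 16.1 F [0.5 0.7 0.4] op -0.0001
```

View pics/w15.png

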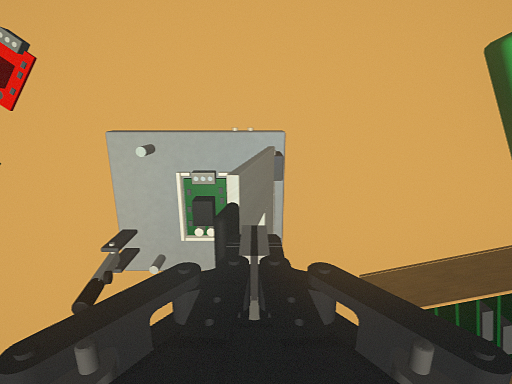

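The lid is following: the tab at (228,225) lies against the finger, leaning inward. Continuing along the arc.

```bash
python3 -m jog '[0,0,0,-17,0,3,0, 0,0,0,-17,0,5,0, 0,0,0,-16,0,7,0, 0,0,0,-16,0,8,0, 0,0,0,0,0,0,0]'; python3 -m jog '[0,0,0,-15,0,10,0, 0,0,0,-13,0,11,0, 0,0,0,-12,0,13,0, 0,0,0,-11,0,14,0, 0,0,0,0,0,0,0]'
python3 - <<'E'
from h import *
N=np.array([.5675,.0721,0]); a=np.radians(-12.65); F=np.array([[np.cos(a),-np.sin(a),0],[np.sin(a),np.cos(a),0],[0,0,1]])
delta(F@np.array([-.05,-.0517,.1478])+N)
im=arm.camera("wrist")[:,:,::-1]; cv2.imwrite("pics/w16.png",im)
E
```

```text
time_s: 16.65
tcp_pos: [0.5184, 0.0835, 0.1943]
ee_rot: [0.781, 0.624, -0.001, -0.0]
ft_force: [1.2, -0.4, -0.0]
opening: -0.0
time_s: 17.15
tcp_pos: [0.5072, 0.0347, 0.1459]
ee_rot: [0.781, 0.625, -0.001, -0.001]
ft_force: [-0.5, 0.1, 0.3]
opening: 0.0005
tcp [0.5072 0.0347 0.1459] yaw 77.3 z [-2.4e-03 -4.0e-04 -1.0e+00] shift tool mm [-2.   0.7 -1.9] t 17.15 F [-0.5  0.1  0.3] op 0.0005
```

View pics/w16.png

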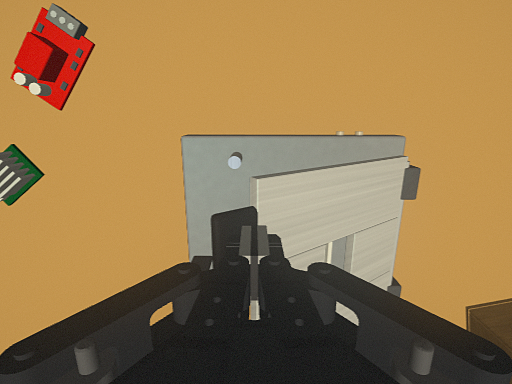

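```bash
python3 -m jog '[0,0,0,-12,0,14,0, 0,0,0,-11,0,15,0, 0,0,0,-9,0,16,0, 0,0,0,-6,0,16,0, 0,0,0,0,0,0,0]'
python3 - <<'E'
from h import *
N=np.array([.5675,.0721,0]); a=np.radians(-12.65); F=np.array([[np.cos(a),-np.sin(a),0],[np.sin(a),np.cos(a),0],[0,0,1]])
delta(F@np.array([-.05,-.090,.048])+N)
im=arm.camera("wrist")[:,:,::-1]; cv2.imwrite("pics/w17.png",im)
E
```

```text
time_s: 17.7
tcp_pos: [0.499, -0.0016, 0.0852]
ee_rot: [0.781, 0.625, -0.001, -0.001]
ft_force: [-0.4, 0.4, 0.3]
opening: 0.0002
tcp [ 0.499  -0.0016  0.0852] yaw 77.34 z [-0.0022  0.     -1.    ] shift tool mm [-3.1  0.8 37.2] t 17.7 F [-0.4  0.4  0.3] op 0.0002
```

View pics/w17.png

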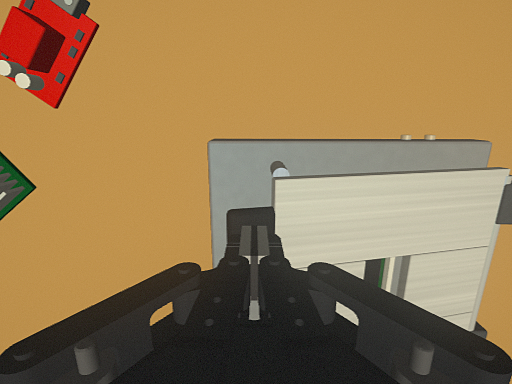

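```bash
python3 -m jog '[0,0,0,-2,0,10,0, 0,0,0,-1,0,10,0, 0,0,0,0,0,8,0, 0,0,0,0,0,4,0, 0,0,0,0,0,0,0]'; python3 -m jog '[0,0,0,0,0,2,0, 0,0,0,0,0,0,0]'
```

```text
time_s: 18.25
tcp_pos: [0.4985, -0.0046, 0.0534]
ee_rot: [0.781, 0.625, -0.0, -0.0]
ft_force: [-0.1, -0.3, 0.0]
opening: 0.0
time_s: 18.45
tcp_pos: [0.4991, -0.0047, 0.0523]
ee_rot: [0.781, 0.625, 0.0, 0.0]
ft_force: [0.3, 0.0, 0.9]
opening: -0.0001
```

```bash
python3 -m jog '[0,0,0,0,0,3,0, 0,0,0,0,0,2,0, 0,0,0,0,0,0,0]'; python3 -m jog '[0,0,0,0,0,2,0, 0,0,0,0,0,0,0]'; python3 -c "
from h import *
cv2.imwrite('pics/w18.png',arm.camera('wrist')[:,:,::-1])"
```

```text
time_s: 18.75
tcp_pos: [0.4988, -0.0047, 0.0469]
ee_rot: [0.781, 0.625, -0.0, -0.0]
ft_force: [0.8, 0.3, -0.6]
opening: 0.0003
time_s: 18.95
tcp_pos: [0.4989, -0.0047, 0.045]
ee_rot: [0.781, 0.625, -0.0, -0.0]
ft_force: [-0.5, -0.5, 0.6]
opening: 0.0004
```

View pics/w18.png

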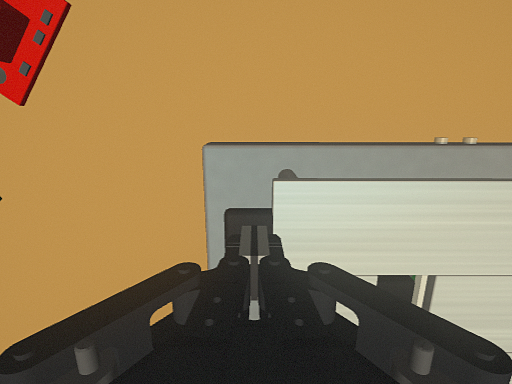

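```bash
python3 -m jog '[0,0,0,0,0,1.5,0, 0,0,0,0,0,0,0]'; python3 -m jog '[0,0,0,0,0,1.5,0, 0,0,0,0,0,0,0]';python3 -m jog '[0,0,0,0,0,1,0, 0,0,0,0,0,0,0]'
```

```text
time_s: 19.2
tcp_pos: [0.4991, -0.0048, 0.0446]
ee_rot: [0.781, 0.625, 0.0, 0.0]
ft_force: [-3.1, 0.3, 8.5]
opening: 0.0005
time_s: 19.4
tcp_pos: [0.4992, -0.0047, 0.0445]
ee_rot: [0.781, 0.625, 0.001, 0.001]
ft_force: [-8.2, -0.7, 18.8]
opening: 0.0003
time_s: 19.6
tcp_pos: [0.4993, -0.0048, 0.0443]
ee_rot: [0.781, 0.625, 0.001, 0.001]
ft_force: [-11.4, 0.4, 26.2]
opening: 0.0002
```

```bash
python3 -m jog '[0,0,0,0,0,-15,0, 0,0,0,0,0,-35,0, 0,0,0,0,0,-45,0, 0,0,0,0,0,-45,0, 0,0,0,0,0,-15,0]'; python3 -m jog '[0,0,0,-20,20,0,0, 0,0,0,-20,30,0,0, 0,0,0,-15,30,0,0, 0,0,0,0,20,0,0, 0,0,0,0,0,0,0]'
python3 - <<'E'
from h import *
N=np.array([.5675,.0721,0]); a=np.radians(-12.65); F=np.array([[np.cos(a),-np.sin(a),0],[np.sin(a),np.cos(a),0],[0,0,1]])
delta(F@np.array([.05,-.135,.125])+N)
im=arm.camera("wrist")[:,:,::-1]; cv2.imwrite("pics/w19.png",im)
s=arm.camera("scene")[:,:,::-1];cv2.imwrite("pics/c19.png",cv2.resize(s[75:235,255:405],None,fx=3.75,fy=3.75,interpolation=cv2.INTER_CUBIC))
E
```

```text
time_s: 20.1
tcp_pos: [0.5002, -0.0048, 0.2012]
ee_rot: [0.781, 0.625, 0.002, 0.002]
ft_force: [-0.1, -0.1, -0.3]
opening: -0.0
time_s: 20.6
tcp_pos: [0.5859, -0.0812, 0.195]
ee_rot: [0.781, 0.624, -0.0, -0.0]
ft_force: [0.2, 0.7, -0.7]
opening: 0.0
tcp [ 0.5859 -0.0812  0.195 ] yaw 77.28 z [-1.1e-03  1.0e-04 -1.0e+00] shift tool mm [10.6 -1.5 70. ] t 20.6 F [ 0.2  0.7 -0.7] op 0.0
```

View pics/w19.png

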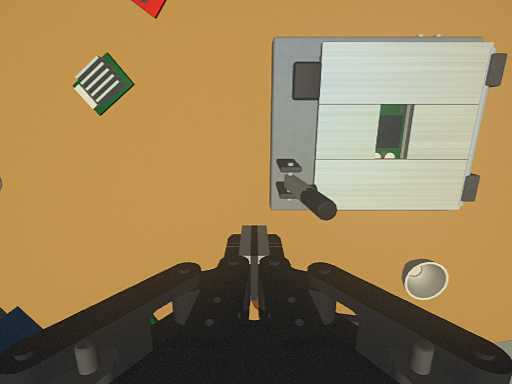

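View pics/c19.png

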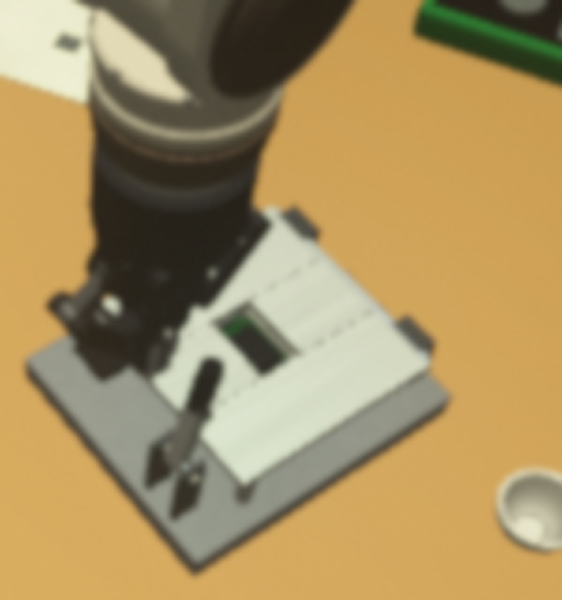

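The lid is flat, and the clamp stands with its grip end at wrist pixel (320,208). Checking its position and angle:

Run:
```python
from h import *
N=np.array([.5675,.0721,0]); a=np.radians(-12.65); F=np.array([[np.cos(a),-np.sin(a),0],[np.sin(a),np.cos(a),0],[0,0,1]])
print("tip",(F.T@(plane("wrist",(322,208),.172)-N)*1000).round(1))
for t in (1.2,1.3,1.4,1.5):
    print(t,[proj("wrist",F@(np.array([50,-108+r*np.cos(t),80+r*np.sin(t)])/1000)+N).round(0) for r in (0,56,96)])
f=F.T@(arm.read_state()["tcp_pos"]-N)*1000; print(f)
prev=np.array([-128.,128.])
for t in (1.3,1.2,1.1,1.0,.9,.8,.7,.6,.5,.4,.3,.2,.1,0):
    # tool comes from -y/top: push face normal (-sin,cos); contact corner = +y,bottom
    C=np.array([-108+76*np.cos(t)-8*np.sin(t)-8,80+76*np.sin(t)+8*np.cos(t)-25.5])
    d=C-prev; print(t,C.round(1),"tool x,z",round(d[0],1),round(-d[1],1)); prev=C
for p in ((-30,-93),): pass
# lid flatness: corners at z=.07
for q in ((-85,-80),(-85,85),(85,-80)): print(q,proj("wrist",F@np.array([q[0]/1000,q[1]/1000,.07])+N).round(1))
```

```text
tip [ 47.5 -93.6 172. ]
1.2 [array([287., 182.]), array([318., 196.]), array([348., 210.])]
1.3 [array([287., 182.]), array([312., 197.]), array([337., 211.])]
1.4 [array([287., 182.]), array([306., 197.]), array([325., 212.])]
1.5 [array([287., 182.]), array([300., 197.]), array([312., 213.])]
[  49.81316986 -145.01232373  195.82141769]
1.3 [-103.4  129.9] tool x,z 24.6 -1.9
1.2 [-95.9 128.2] tool x,z 7.5 1.6
1.1 [-88.7 125.9] tool x,z 7.3 2.4
1.0 [-81.7 122.8] tool x,z 7.0 3.1
0.9 [-75. 119.] tool x,z 6.6 3.8
0.8 [-68.8 114.6] tool x,z 6.2 4.4
0.7 [-63.  109.6] tool x,z 5.8 5.0
0.6 [-57.8 104. ] tool x,z 5.2 5.6
0.5 [-53.1  98. ] tool x,z 4.7 6.1
0.4 [-49.1  91.5] tool x,z 4.0 6.5
0.3 [-45.8  84.6] tool x,z 3.4 6.9
0.2 [-43.1  77.4] tool x,z 2.7 7.2
0.1 [-41.2  70. ] tool x,z 1.9 7.4
0 [-40.   62.5] tool x,z 1.2 7.5
(-85, -80) [319.7  43.5]
(-85, 85) [490.9  43.5]
(85, -80) [310.2 210.5]
```

```bash
python3 -m jog '[0,0,0,0,0,25,0, 0,0,0,0,0,30,0, 0,0,0,0,0,12,0, 0,0,0,10,0,0,0, 0,0,0,10,0,0,0]'; python3 -m jog '[0,0,0,10,0,0,0, 0,0,0,11,0,0,0, 0,0,0,8,0,1,0, 0,0,0,7,0,2,0, 0,0,0,0,0,0,0]'
python3 - <<'E'
from h import *
N=np.array([.5675,.0721,0]); a=np.radians(-12.65); F=np.array([[np.cos(a),-np.sin(a),0],[np.sin(a),np.cos(a),0],[0,0,1]])
delta(F@np.array([.05,-.0887,.1259])+N)
im=arm.camera("wrist")[:,:,::-1]; cv2.imwrite("pics/w20.png",im)
E
```

```text
time_s: 21.2
tcp_pos: [0.589, -0.06, 0.1306]
ee_rot: [0.781, 0.625, 0.0, 0.0]
ft_force: [0.4, 1.3, 0.8]
opening: -0.0001
time_s: 21.7
tcp_pos: [0.5969, -0.0247, 0.1259]
ee_rot: [0.78, 0.625, 0.0, -0.0]
ft_force: [0.1, -0.0, -0.2]
opening: 0.0001
tcp [ 0.5969 -0.0247  0.1259] yaw 77.41 z [-2.e-04  3.e-04 -1.e+00] shift tool mm [-0.7  0.1  0. ] t 21.7 F [ 0.1 -0.  -0.2] op 0.0001
```

View pics/w20.png

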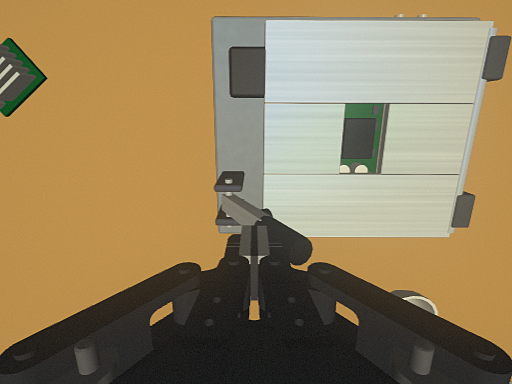

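The grip lies ahead of the finger and is moving. Continuing.

```bash
python3 -m jog '[0,0,0,7,0,3,0, 0,0,0,7,0,4,0, 0,0,0,6,0,4.4,0, 0,0,0,6,0,5,0, 0,0,0,5,0,5.6,0]'; python3 -m jog '[0,0,0,5,0,6,0, 0,0,0,4,0,6.5,0, 0,0,0,3,0,7,0, 0,0,0,0,0,0,0]'
python3 - <<'E'
from h import *
N=np.array([.5675,.0721,0]); a=np.radians(-12.65); F=np.array([[np.cos(a),-np.sin(a),0],[np.sin(a),np.cos(a),0],[0,0,1]])
delta(F@np.array([.05,-.040,.0625])+N)
im=arm.camera("wrist")[:,:,::-1]; cv2.imwrite("pics/w21.png",im)
E
```

```text
time_s: 22.25
tcp_pos: [0.6037, 0.0052, 0.1037]
ee_rot: [0.781, 0.625, 0.0, -0.0]
ft_force: [1.4, -0.5, 1.1]
opening: -0.0002
time_s: 22.65
tcp_pos: [0.6056, 0.0167, 0.0832]
ee_rot: [0.781, 0.625, -0.001, -0.001]
ft_force: [0.4, 0.3, 0.3]
opening: -0.0
tcp [0.6056 0.0167 0.0832] yaw 77.37 z [-1.9e-03  1.0e-04 -1.0e+00] shift tool mm [ 5.7  0.7 20.7] t 22.65 F [0.4 0.3 0.3] op -0.0
```

View pics/w21.png

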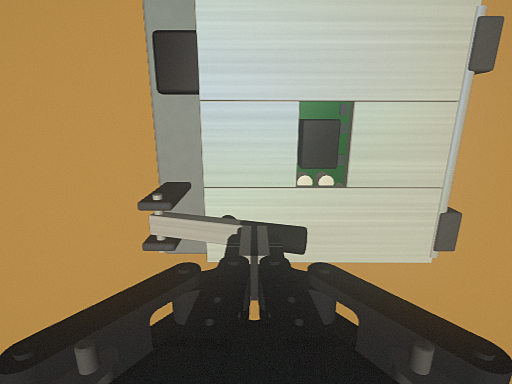

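```bash
python3 -m jog '[0,0,0,3,0,7,0, 0,0,0,2,0,6,0, 0,0,0,0,0,4,0, 0,0,0,0,0,0,0]'; python3 -m jog '[0,0,0,0,0,2,0, 0,0,0,0,0,0,0]'
```

```text
time_s: 23.1
tcp_pos: [0.6069, 0.0212, 0.0668]
ee_rot: [0.781, 0.625, -0.0, -0.0]
ft_force: [-0.3, -0.0, -0.0]
opening: -0.0001
time_s: 23.3
tcp_pos: [0.6072, 0.0211, 0.0656]
ee_rot: [0.781, 0.625, -0.0, -0.0]
ft_force: [-0.4, -0.6, -0.1]
opening: -0.0003
```

```bash
python3 -m jog '[0,0,0,0,0,1.5,0, 0,0,0,0,0,0,0]'; python3 -m jog '[0,0,0,0,0,1.5,0, 0,0,0,0,0,0,0]';  python3 -m jog '[0,0,0,0,0,1,0, 0,0,0,0,0,0,0]'
```

```text
time_s: 23.5
tcp_pos: [0.6073, 0.0211, 0.0642]
ee_rot: [0.781, 0.625, 0.0, 0.0]
ft_force: [0.3, 0.2, 0.2]
opening: 0.0001
time_s: 23.7
tcp_pos: [0.6074, 0.0212, 0.0627]
ee_rot: [0.781, 0.625, 0.0, 0.0]
ft_force: [-0.2, 1.4, 0.2]
opening: 0.0006
time_s: 23.9
tcp_pos: [0.6074, 0.0212, 0.0625]
ee_rot: [0.781, 0.625, 0.0, 0.0]
ft_force: [-0.7, 0.5, 3.8]
opening: -0.0002
```

Contact comes at TCP z 0.0625, exactly the height predicted for angle 0. A bit firmer to be sure, then back off and check.

```bash
python3 -m jog '[0,0,0,0,0,1.5,0, 0,0,0,0,0,0,0]'; python3 -m jog '[0,0,0,0,0,1,0, 0,0,0,0,0,0,0, 0,0,0,0,0,0,0]';  python3 -m jog '[0,0,0,0,0,-15,0, 0,0,0,0,0,-35,0, 0,0,0,0,0,-45,0, 0,0,0,0,0,-45,0, 0,0,0,0,-30,0,0]';python3 -m jog '[0,0,0,0,-40,0,0, 0,0,0,0,-40,0,0, 0,0,0,0,-30,0,0, 0,0,0,0,0,0,0, 0,0,0,0,0,0,0]'
python3 - <<'E'
from h import *
delta([.5,0,.2])
for n in ("scene","top","wrist"): cv2.imwrite(f"pics/{n}22.png",arm.camera(n)[:,:,::-1])
s=cv2.imread("pics/scene22.png");cv2.imwrite("pics/c22.png",cv2.resize(s[75:235,255:405],None,fx=3.75,fy=3.75,interpolation=cv2.INTER_CUBIC))
E
```

```text
time_s: 24.1
tcp_pos: [0.6076, 0.0212, 0.0622]
ee_rot: [0.781, 0.625, 0.001, 0.001]
ft_force: [-4.5, 0.4, 13.7]
opening: -0.0001
time_s: 24.4
tcp_pos: [0.6077, 0.0212, 0.062]
ee_rot: [0.781, 0.625, 0.001, 0.001]
ft_force: [-6.3, 0.3, 18.4]
opening: -0.0002
time_s: 24.9
tcp_pos: [0.5829, 0.0274, 0.2068]
ee_rot: [0.781, 0.625, 0.005, 0.004]
ft_force: [-0.1, -0.4, -0.4]
opening: 0.0002
time_s: 25.4
tcp_pos: [0.4707, 0.0519, 0.2]
ee_rot: [0.781, 0.625, 0.001, 0.0]
ft_force: [0.7, -0.7, -0.6]
opening: -0.0001
tcp [0.4707 0.0519 0.2   ] yaw 77.38 z [ 0.0016  0.     -1.    ] shift tool mm [-44.3  40.    0. ] t 25.4 F [ 0.7 -0.7 -0.6] op -0.0001
```

View pics/c22.png

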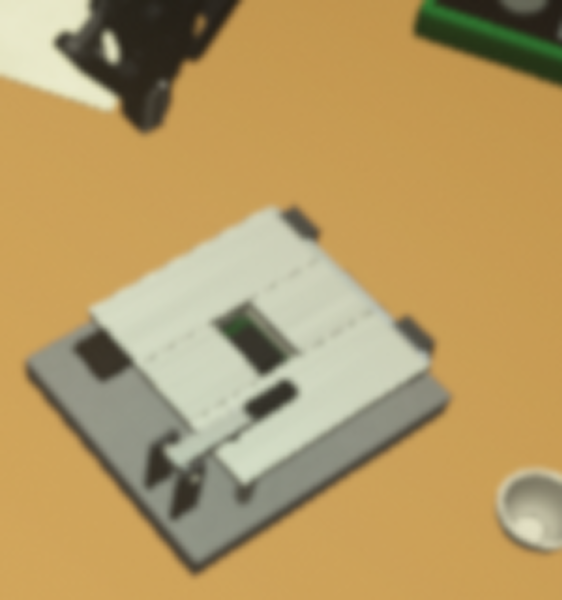

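View pics/top22.png

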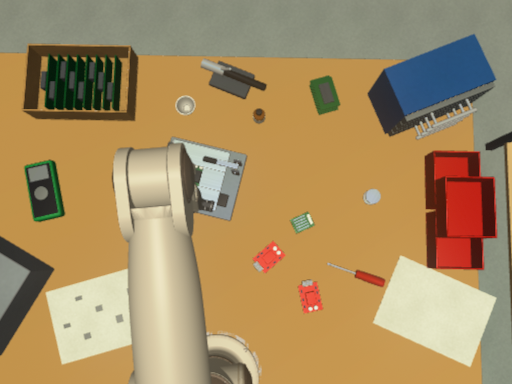

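Lid and clamp are down and the bystanders haven't moved. One numeric check, then hand in.

Run:
```python
from h import *
N=np.array([.5675,.0721,0]); a=np.radians(-12.65); F=np.array([[np.cos(a),-np.sin(a),0],[np.sin(a),np.cos(a),0],[0,0,1]])
P=lambda q:((proj("scene",F@(np.array(q)/1000)+N)-[255,75])*3.75).round(0)
print("tab centre at 0",P((-50,-93,70)),"obs ~(103,355); at .04",P((-50,-93,77)))
print("clamp end at 0",P((50,-12,80)),"at .06",P((50,-12,86)),"obs ~(293,388)")
print("lid corner +85,-80",P((85,-80,70)),"obs ~(243,483)")
a=cv2.imread("pics/top0.png").astype(int);b=cv2.imread("pics/top22.png").astype(int)
d=np.abs(a-b).max(2)
for n,(x,y) in dict(sink=(302,222),spool=(372,196),flux=(259,116),driver=(356,274),cup=(186,105)).items(): print(n,d[y-12:y+12,x-14:x+14].mean().round(1))
s=arm.read_state(); print(s["ft_force"].round(1),s["time_s"])
arm.sign_off()
```

```text
tab centre at 0 [101. 349.] obs ~(103,355); at .04 [102. 343.]
clamp end at 0 [290. 385.] at .06 [291. 380.] obs ~(293,388)
lid corner +85,-80 [242. 481.] obs ~(243,483)
sink 4.5
spool 4.9
flux 4.4
driver 4.8
cup 4.5
[0.9 0.  0.7] 25.55
the job is handed in; nothing more can be done
```

I seated the board in the nest with its terminal block in the gap and let go. Then I swung the lid fully down, then the clamp arm onto it, and handed the job in at 25.6 s. No verdict was reported.

**Last checks**
- **Board:** it touched the nest floor at the predicted height, and after release the rails framed it evenly. With the lid shut I could only see it through the window.
- **Lid:** it met a hard stop, and I pressed it with up to 26 N. The tab and lid corner appear within about 1.6 px of where they should be at angle 0.
- **Clamp:** it stopped at the height predicted for angle 0, and I pressed it with up to 18 N. The grip end is within about 1 px of its predicted spot.
- **Other things:** the heat-sink board, spool, bottle, screwdriver and bowl show no change between the first and last top pictures. The robot was clear of everything and read no contact force.

**What disagreed**
- **Fingertips:** the real tips sit about 25 mm behind the reported TCP. My first grasp therefore closed on air above the transformer without moving the board. I corrected for this in every later move.
- **Nest position:** the far wrist view was about 1.4 mm off sideways from the close one. I used the close view.

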